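# Dial a test resistance into the lidded decade box

## Task

We are checking the cold stage's temperature controller against a simulated sensor: open the lid of the grey resistance decade case, pushing it up past its balance point so that it stays fully open by itself, then set the three dials to 27.1 ohm (left dial to 2, middle dial to 7, right dial to 1, each clicked home on its mark). Leave the lid open and do not disturb the other things on the bench.

Things in the scene. Friction and masses are not known exactly. Their poses are not given: they have to be found in the camera images.
- lid_hinge (a point): Middle of the lid's hinge line, on the far top edge of the grey metal decade case. The case is heavy and does not move: 170 mm deep (x), 340 mm wide (y), rim 90 mm above the bench; this point lies 85 mm behind its centre, at rim height. Axes: x from the case's front to its back, away from the robot; y left along the hinge; z up. The case may stand turned up to 0.3 rad.
- lid (a joint): Lid angle, rad: 0 shut, 2.1 fully open at its stop, leaning back away from the robot. The lid is a 48 mm deep shell, 0.5 to 0.9 kg, its catches already undone. Let go below its balance point near 1.2 rad it falls shut; beyond, it falls open to the stop by itself. The dials are under it.
- lid_handle (a point): Centre of the lid's carrying handle: round bar 12 mm thick, 120 mm long, parallel to the hinge, 42 mm off the lid's front face (36 mm clear gap). With the lid shut it is 212 mm in front of the hinge line and 24 mm above it, 114 mm above the bench. It swings with the lid and is on top when the lid stands upright.
- tens_dial_grip (a point): LEFT dial (tens of ohms), 95 mm in front of the hinge line, 115 mm left of the case's middle. Point on its vertical axis, 24 mm above the panel, at gripping height (the panel is 88 mm above the bench). Knob: black bar 62 mm long, 15 mm wide, 7 to 36 mm above the panel, on a 46 mm round skirt. Axes: x along the pointing nose, z up.
- tens_dial (a joint): Left dial's angle, rad. Ten clicks 0.6283 rad (36 degrees) apart: value = angle / 0.6283. At 0 the nose points to the back of the case (its +x), to the long mark with a dot; values 0 to 9 run clockwise seen from above, one black panel mark each (5: long mark, no dot). Stops just below 0 and just above 9: it does not turn right round.
- units_dial_grip (a point): MIDDLE dial (ohms), 95 mm in front of the hinge line, 20 mm left of the case's middle; same point, axes and knob as the left dial. On each knob the blunt tail reaches 30 mm from the axis and the nose 32 mm; beyond 16 mm the nose narrows to 7.5 mm and has a white line on top. The nose points to the value.
- units_dial (a joint): Middle dial's angle, rad; positions, sense and stops as the left dial's. Every dial resists with up to about 0.06 N m between clicks and, once let go, settles into the nearest click; at the start one may stand between two clicks.
- tenths_dial_grip (a point): RIGHT dial (tenths of an ohm), 95 mm in front of the hinge line, 75 mm right of the case's middle; same point, axes and knob as the left dial. Three brass terminals, 19 mm high, stand 73 mm to its right.
- tenths_dial (a joint): Right dial's angle, rad, same positions and sense as the left dial's.
- solvent_bottle: Bystander: clear bottle 64 mm wide, 150 mm high, beside the left end of the case; origin under its centre. Leave alone.
- stub_box: Bystander: white box with clear lid, 90 x 65 x 34 mm, beside the right end of the case; origin under its centre. Leave alone.
- screwdriver: Bystander: screwdriver, 190 mm long, lying in front of the case. Leave alone.
- tweezers: Bystander: steel tweezers, 120 mm long, lying in front of the case. Leave alone.
- dewar_flask: Bystander: steel flask 104 mm wide, 222 mm high, far to the right; origin under its centre. Leave alone.
- usb_microscope: Bystander: small black microscope on a stand, 204 mm high, foot 130 x 110 mm, far to the left; origin under its foot. Leave alone.
- foil_tape: Bystander: roll of metal tape, 96 mm wide, 48 mm high, far to the right. Leave alone.
- transfer_rod: Bystander: steel rod with black grip and brass end, 230 mm long, lying at the left. Leave alone.

How it is judged:
By the outcome, as a careful person would: the job done as asked, in the order asked, and still so for the second after the job is handed in, with the robot touching nothing.
It also fails if it takes over 72 s, if anything falls off the work surface, if the arm or the gripper's body presses on something with over 40 N, if the wrist force passes 120 N, or if a joint passes its speed limit or range.

## Robot

A 6-joint arm with a two-finger parallel gripper is mounted at the origin on the work surface. World frame = base frame: x ahead of the robot, y to its left, z up, the work surface at z = 0. Lengths are in mm, angles in degrees, forces in N, time in s.
With the tool pointing down it reaches from about 350 to 850 mm from the base axis. Payload 8.1 kg.
Tool frame: the origin (TCP) lies midway between the tips of the shut fingers; the grasp point (between the pads) lies 19 mm behind it; x points along the fingers, y is the direction in which the jaws open and shut, and the axes are right-handed (so a half turn about x gives the same grasp; the last joint's range is limited). The gripper opens to 85 mm and grips with 20 to 120 N. Pads are 22 mm wide; open, the fingers measure 114 mm over their backs; the gripper's body (76 mm by 85 mm) begins 54 mm behind the grasp point. The pads swing forward as they close: fully open they stand 13 mm farther back than shut.
Start: joints at [67.873, 7.471, 85.268, -0, 87.261, -4.893], TCP at [177.749, 573.071, 231.292] pointing down, gripper open.
Joint ranges: [-169.43, 169.43], [-51.17, 129.36], [1.28, 143.12], [-76.62, 256.62], [0, 156.53], [-152.29, 152.29]. Speed limits (degrees/s): [136.94, 136.94, 159.86, 180, 180, 180].

## Interface

Orientations are given as [roll, pitch, yaw] about the fixed x, y, z axes, in that order (R = Rz(yaw) Ry(pitch) Rx(roll)).
In Python, from bench import sense, snapshot, hand_in gives the robot as it stands.
- The arm moves only by the tool drive_tool, never from a script. Its argument "deltas" is a list of rows, each a list of 7 numbers: the closure in counts, from 0 (fully open) to 255 (shut), then the shift along the tool's x, y, z in m, then the turn, a rotation vector about the tool's x, y, z in rad. A call has exactly 10 rows; each row is the pose to reach, as a shift and turn from the pose commanded when the call began, along the tool's axes at that moment; what a row does not reach only later rows make up. A row lasts 1/12 s, in which the tool goes at most 41.7 mm and 7.16 degrees, less where a joint would pass 70% of its speed; a pose out of reach is approached as far as the arm can. A call with a gripper value outside its range is refused whole. The fingers move at their own pace and stop on an object; "squeeze" is the grip in N (left out, the last holds). Time passes only in rows, so rows that repeat a pose let the fingers close, or fill a call up. It gives the time, the measured TCP pose, the force and the opening at its end, in the units of the state.
- sense(): the state, without advancing time (a new reading comes with each control period).
- snapshot(name): name is "side" or "top"; returns a dict with "frame" (480x640x3 uint8, blue, green, red), "fx", "fy", "cx", "cy" (pixels), "rvec" (rotation vector, rad) and "tvec" (3), from world to camera coordinates, as OpenCV has them. Camera axes: x right, y down, z forward; pixel columns grow to the right and rows downward; lengths in mm; the calibration is good to about 2 mm. A picture is of the moment at which its call begins. There is no depth.
- hand_in(): hands the job in, once; it reports no verdict.
The state is a dict: "time": time; "joint_pos": joint angles; "qd": joint speeds; "joint_efforts": joint torques, N m; "tool_pos": TCP position; "tcp_rot": TCP orientation; "ft_force": force on the tool from outside, world axes, zero at the start; "wrist_torque": the same for the moment, N m; "finger_gap": finger opening in mm.
Only numpy, scipy, OpenCV 4.12 (cv2) and the standard library are available. Lean on these libraries where they do the work, as an engineer would, in place of code of your own. Each camera call takes 0.05 s, during which the arm holds its last target.

## Working session

There is one attempt and no reset: what is moved stays moved. The work goes in short steps, Python scripts to look and compute and a tool call to move; the robot and the scene stay as the last step left them, time stands still between calls to the robot, and variables do not carry over. Pictures are saved under pics/ and viewed, and the job is handed in when it is done.

Besides the shell and the picture viewer there is one more tool, called after "Call:" by a JSON object that holds its "name" and its "arguments". drive_tool: Moves the arm, as the interface text tells. Its arguments: {"type":"object","properties":{"deltas":{"type":"array","items":{"type":"array","items":{"type":"number"}}},"squeeze":{"type":"number"}},"required":["deltas"]}

```bash
ls; mkdir -p pics; python3 - <<'E'
from bench import sense,snapshot
import cv2
print(sense())
for n in("side","top"):
    s=snapshot(n); cv2.imwrite(f"pics/{n}0.png",s["frame"]); print({k:s[k] for k in s if k!="frame"})
E
```

```text
pics
{'time': 0.0, 'joint_pos': array([ 6.78734086e+01,  7.51618577e+00,  8.53302097e+01,  8.31803226e-04,
        8.72619925e+01, -4.89136801e+00]), 'qd': array([-0.08341518,  0.06408094, -0.00769446,  0.00401257, -0.00792446,
       -0.04955173]), 'joint_efforts': array([-8.42337286e-04, -5.69385445e+01, -5.00554597e+01, -3.01971077e-04,
        1.46097873e-02, -4.83468591e-05]), 'tool_pos': array([177.5220554 , 572.55042977, 230.22428938]), 'tcp_rot': array([ -95.33052309,   89.89160888, -112.56578702]), 'ft_force': array([-0.52464182,  0.18237588, -0.7632289 ]), 'wrist_torque': array([-0.02163607, -0.01496179,  0.04249038]), 'finger_gap': 85.3350644940531}
{'fx': 439.3967411155293, 'fy': 439.3967411155293, 'cx': 319.0111771780334, 'cy': 240.83466731980502, 'rvec': array([ 2.27160443, -0.68263164,  0.28219131]), 'tvec': array([-423.04141916,  239.68880569, 1392.32235205])}
{'fx': 613.3690285051725, 'fy': 613.3690285051725, 'cx': 323.83290403636016, 'cy': 241.47241178055833, 'rvec': array([ 2.16035713, -2.13295279,  0.17769014]), 'tvec': array([ -37.70184345,  480.09789822, 1611.68645967])}
```

View pics/side0.png

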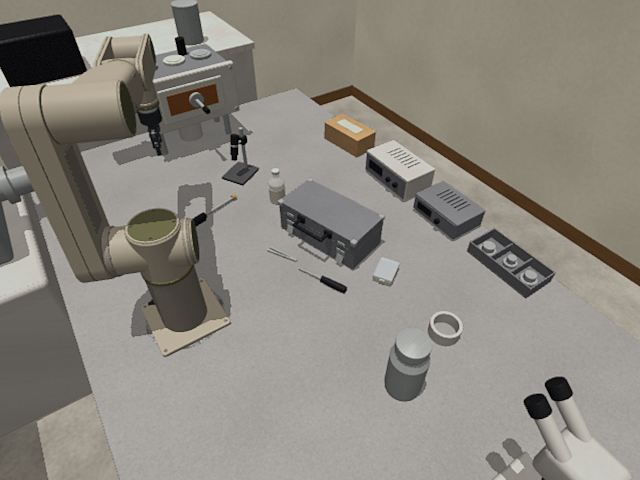

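View pics/top0.png

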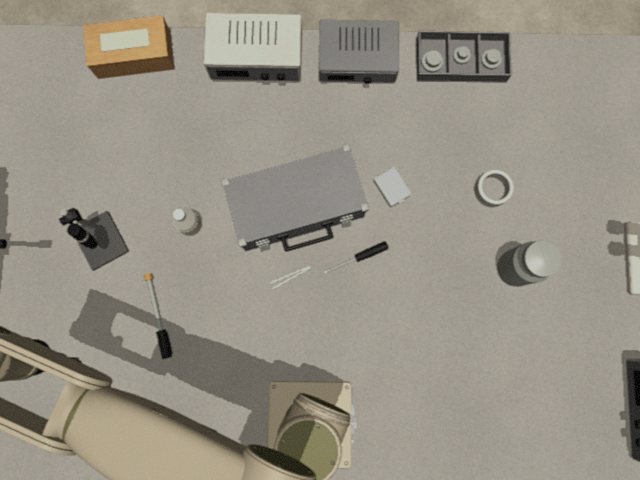

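```bash
cat > h.py <<'E'
import numpy as np,cv2
from bench import sense,snapshot
from scipy.spatial.transform import Rotation as R
def cam(s):
    K=np.array([[s["fx"],0,s["cx"]],[0,s["fy"],s["cy"]],[0,0,1.]]);return K,cv2.Rodrigues(np.array(s["rvec"]))[0],np.array(s["tvec"])
def onplane(s,uv,z):
    K,Rm,t=cam(s);uv=np.atleast_2d(np.array(uv,float))
    d=(np.linalg.inv(K)@np.c_[uv,np.ones(len(uv))].T).T@Rm; c=-Rm.T@t
    return c+d*((z-c[2])/d[:,2])[:,None]
def proj(s,P):
    K,Rm,t=cam(s);return cv2.projectPoints(np.atleast_2d(np.array(P,float)),np.array(s["rvec"]),t,K,None)[0].reshape(-1,2)
def crop(s,name,x0,y0,w,h,f):
    cv2.imwrite(f"pics/{name}.png",cv2.resize(s["frame"][y0:y0+h,x0:x0+w],None,fx=f,fy=f,interpolation=cv2.INTER_CUBIC))
E
python3 - <<'E'
from h import *
s=snapshot("top");crop(s,"t1",210,140,170,120,4.7)
s=snapshot("side");crop(s,"s1",260,165,135,110,5.4)
E
```

```text
(no output)
```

View pics/t1.png

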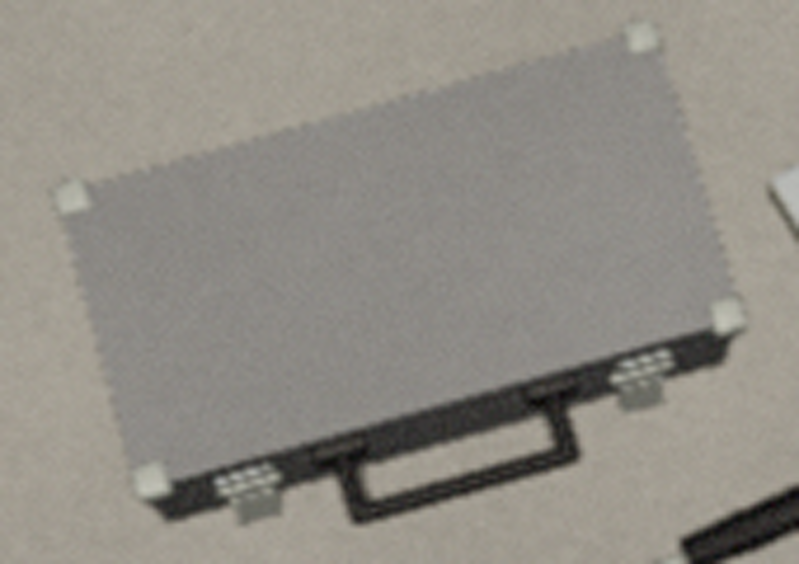

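View pics/s1.png

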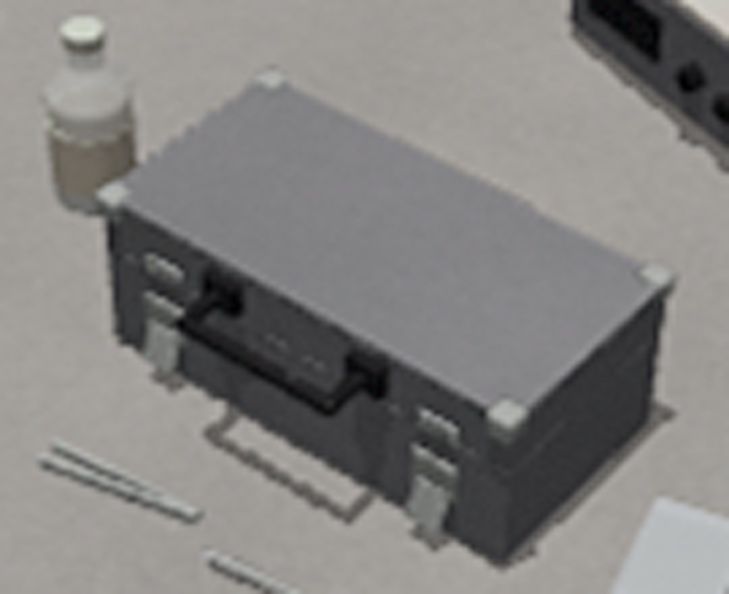

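```bash
python3 - <<'E'
from h import *
t=snapshot("top");s=snapshot("side")
def u(p,f,o): return (np.array(p)+.5)/f-.5+np.array(o)
A=onplane(t,u([(53,187),(655,22),(746,322),(138,494)],4.7,(210,140)),138)
B=onplane(s,u([(265,70),(674,270),(508,425),(101,192)],5.4,(260,165)),138)
for X in(A,B):
    print(X[:,:2].round(1)); c=X.mean(0)
    e=X[0]-X[1]+X[3]-X[2]; yaw=np.degrees(np.arctan2(e[1],e[0]))-90; f=X[0]-X[3]+X[1]-X[2]
    print(c.round(1),yaw,np.degrees(np.arctan2(f[1],f[0])),np.linalg.norm(X[0]-X[1]),np.linalg.norm(X[1]-X[2]))
H=onplane(t,u([(360,515),(577,455)],4.7,(210,140)),114);print(H,H.mean(0))
H=onplane(s,u([(183,322),(333,405)],5.4,(260,165)),114);print(H,H.mean(0))
d=sense();print(R.from_euler('xyz',d['tcp_rot'],degrees=True).as_matrix().round(3))
E
```

```text
[[ 621.9  234.6]
 [ 720.2  -92.5]
 [ 552.4 -142.8]
 [ 453.7  182.9]]
[587.   45.5 138. ] 16.789365663151216 16.883760498110888 341.55204538902495 175.15014178788968
[[ 619.6  242.3]
 [ 724.7  -83.2]
 [ 551.4 -137.3]
 [ 455.8  188.9]]
[587.9  52.7 138. ] 17.113750848746704 17.69877958857775 342.0514371684663 181.46586110498225
[[447.3877902   65.13760899 114.        ]
 [482.06145312 -52.50588301 114.        ]] [464.72462166   6.31586299 114.        ]
[[448.02271884  71.87620857 114.        ]
 [486.53062162 -44.75538887 114.        ]] [467.27667023  13.56040985 114.        ]
[[-0.     0.296  0.955]
 [-0.001  0.955 -0.296]
 [-1.    -0.001 -0.   ]]
```

```bash
python3 - <<'E'
from h import *
t=snapshot("top");s=snapshot("side")
def u(p,f,o): return (np.array(p)+.5)/f-.5+np.array(o)
a=u([(53,187),(655,22),(746,322),(138,494),(360,515),(577,455)],4.7,(210,140))
b=u([(265,70),(674,270),(508,425),(101,192),(183,322),(333,405)],5.4,(260,165))
P=[]
for x in(t,s):
    K,Rm,tt=cam(x);P.append(K@np.c_[Rm,tt]);print("cam",-Rm.T@tt)
X=cv2.triangulatePoints(P[0],P[1],a.T,b.T);X=(X[:3]/X[3]).T
print(X.round(1));print((proj(t,X)-a).round(1),(proj(s,X)-b).round(1))
d=sense();print(proj(t,d['tool_pos']),proj(s,d['tool_pos']))
E
```

```text
cam [ 227.96335586  -14.29426874 1666.51644079]
cam [ -96.24963623 -916.04717409 1151.76815388]
[[ 618.6  234.2  144.4]
 [ 716.6  -91.9  148.5]
 [ 550.3 -141.8  143.2]
 [ 452.7  182.1  144.1]
 [ 445.8   65.1  120.8]
 [ 480.8  -52.4  123.3]]
[[-0.3  0.6]
 [-0.   0.1]
 [-0.2  0.4]
 [-0.   0. ]
 [-0.1  0.2]
 [ 0.  -0.1]] [[ 0.9 -0.2]
 [ 0.1 -0. ]
 [ 0.6 -0.2]
 [ 0.1 -0. ]
 [ 0.4 -0.1]
 [-0.2  0. ]]
[[ 59.33570499 355.60538833]] [[160.54173077 152.16444516]]
```

```bash
cat >> h.py <<'E'
import json
YAW=16.85
def load():
    d=json.load(open("cmd.json"));return np.array(d["p"]),np.array(d["R"])
def save(p,M): json.dump({"p":list(map(float,p)),"R":np.array(M).tolist()},open("cmd.json","w"))
def Rdown(yaw,tilt=0):
    # tool y at world yaw (deg), tool x down; tilt: tool x leans toward +tool-y (deg)
    y=np.array([np.cos(np.radians(yaw)),np.sin(np.radians(yaw)),0]);x=np.array([0,0,-1.])
    z=np.cross(x,y);M=np.c_[x,y,z]
    return R.from_rotvec(np.radians(tilt)*z).as_matrix()@M
def plan(p,M):
    p0,R0=load();print("shift",((R0.T@(np.array(p)-p0))/1000).round(4),"turn",R.from_matrix(R0.T@M).as_rotvec().round(4))
def commit(sh,tu):
    p0,R0=load();save(p0+R0@np.array(sh)*1000,R0@R.from_rotvec(tu).as_matrix())
def check():
    d=sense();p,M=load();Mm=R.from_euler('xyz',d['tcp_rot'],degrees=True).as_matrix()
    print("t",d['time'],"pos err",(d['tool_pos']-p).round(1),"rot err",np.degrees(R.from_matrix(M.T@Mm).as_rotvec()).round(2),"F",d['ft_force'].round(1),"T",d['wrist_torque'].round(2),"gap",round(d['finger_gap'],1),"j",d['joint_pos'].round(0))
E
python3 - <<'E'
from h import *
y0=np.degrees(np.arctan2(.955,.296))
import bench
d=sense()
M=R.from_euler('xyz',d['tcp_rot'],degrees=True).as_matrix();print(np.degrees(np.arctan2(M[1,1],M[0,1])))
save([177.749,573.071,231.292],Rdown(67.873+4.893))
check()
plan([464.7,7.5,200],Rdown(YAW))
E
```

```text
72.76529968941288
t 0.4 pos err [-0.  -0.1 -0.1] rot err [ 0.    0.   -0.02] F [ 0.1 -0.   0.8] T [-0.01  0.05  0.02] gap 85.1 j [68.  7. 85.  0. 87. -5.]
shift [ 0.0313 -0.4552  0.4416] turn [0.9759 0.     0.    ]
```

Call:
{"name": "drive_tool", "arguments": {"deltas": [[150,0,-0.023,0.022,0.05,0,0],[150,0,-0.046,0.044,0.1,0,0],[150,0,-0.07,0.068,0.15,0,0],[150,0,-0.095,0.092,0.2,0,0],[150,0,-0.12,0.116,0.25,0,0],[150,0,-0.145,0.14,0.3,0,0],[150,0,-0.17,0.165,0.35,0,0],[150,0,-0.195,0.19,0.4,0,0],[150,0,-0.22,0.215,0.45,0,0],[150,0,-0.24,0.235,0.5,0,0]]}}

```text
time: 1.23
tool_pos: [331.8, 272.2, 231.5]
tcp_rot: [43.4, 89.9, -2.7]
ft_force: [-0.4, 0.4, -0.1]
finger_gap: 35.1
```

```bash
python3 - <<'E'
from h import *
commit([0,-.24,.235],[.5,0,0]);check();plan([464.7,7.5,180],Rdown(YAW))
E
```

```text
t 1.2333 pos err [ 0.7 -2.   0.3] rot err [ 0.17 -0.04  0.04] F [-0.4  0.4 -0.1] T [ 0.   -0.02  0.  ] gap 35.1 j [ 33. -20. 111.  -0.  89. -11.]
shift [ 0.0513 -0.0898  0.2845] turn [0.4759 0.     0.    ]
```

Call:
{"name": "drive_tool", "arguments": {"deltas": [[150,0,-0.01,0.033,0.05,0,0],[150,0,-0.02,0.066,0.11,0,0],[150,0,-0.03,0.1,0.17,0,0],[150,0.005,-0.04,0.134,0.23,0,0],[150,0.01,-0.052,0.168,0.29,0,0],[150,0.02,-0.063,0.202,0.35,0,0],[150,0.03,-0.074,0.236,0.41,0,0],[150,0.04,-0.083,0.265,0.45,0,0],[150,0.0513,-0.0898,0.2845,0.4759,0,0],[150,0.0513,-0.0898,0.2845,0.4759,0,0]]}}

```text
time: 2.07
tool_pos: [464.6, 4.1, 177.7]
tcp_rot: [-84.7, 89.8, -158.2]
ft_force: [-0.0, 0.5, -1.1]
finger_gap: 34.8
```

```bash
python3 - <<'E'
from h import *
commit([0.0513, -0.0898, 0.2845], [0.4759,0,0]);check()
s=snapshot("top");crop(s,"t2",210,130,200,150,4)
s=snapshot("side");crop(s,"s2",240,125,160,140,5);check()
p,M=load();print(M.round(3))
E
```

```text
t 2.0667 pos err [-0.1 -3.4 -2.3] rot err [ 0.3  -0.01 -0.16] F [-0.   0.5 -1.1] T [-0.    0.04  0.03] gap 34.8 j [ -6. -12. 110.  -0.  82. -22.]
t 2.1667 pos err [-0.4 -0.6 -0.5] rot err [ 0.1   0.05 -0.08] F [ 0.3 -0.3 -0.1] T [-0.02 -0.    0.05] gap 35.5 j [ -5. -12. 110.   0.  82. -22.]
[[ 0.     0.957  0.29 ]
 [ 0.     0.29  -0.957]
 [-1.     0.     0.   ]]
```

View pics/t2.png

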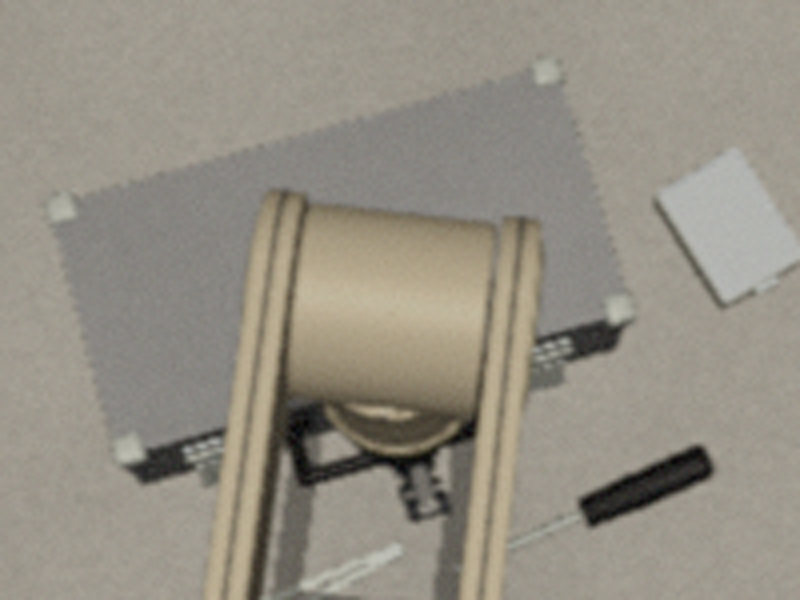

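View pics/s2.png

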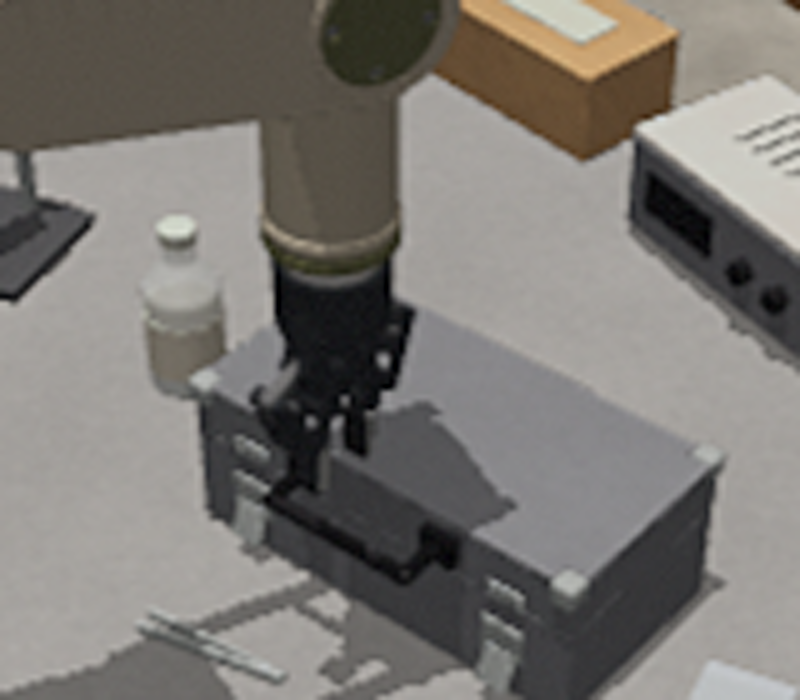

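```bash
python3 - <<'E'
from h import *
s=snapshot("side");t=snapshot("top");p,M=load()
for dz in(0,5): print(((proj(s,[p+[0,0,dz]+M[:,1]*k for k in(-18,0,18)])-[240,125]+.5)*5-.5).round(0).tolist())
print("handle ends in side/top crop",((proj(s,[[447.4,65,114],[482,-52.5,114]])-[240,125]+.5)*5-.5).round(0).tolist())
check()
E
```

```text
[[319.0, 485.0], [337.0, 470.0], [355.0, 456.0]]
[[319.0, 479.0], [337.0, 465.0], [355.0, 451.0]]
handle ends in side/top crop [[274.0, 504.0], [409.0, 584.0]]
t 2.2667 pos err [-0.   0.5  0.4] rot err [-0.03  0.01  0.03] F [-0.1 -0.6 -0.3] T [-0.02  0.01 -0.04] gap 35.0 j [ -5. -12. 110.   0.  82. -22.]
```

```bash
python3 - <<'E'
from h import *
t=snapshot("top");p,M=load();f=lambda P:((proj(t,P)-[210,130]+.5)*4-.5).round(0).tolist()
for z in(0,10,40): print(z,f([p+[0,0,z]+M[:,1]*-(k)+M[:,2]*w for k in(17.5,32) for w in(-11,11)]))
E
python3 - <<'E'
import cv2
im=cv2.imread('pics/t2.png');cv2.imwrite('pics/t2b.png',cv2.resize(im[420:560,270:480],None,fx=3.5,fy=3.5))
im=cv2.imread('pics/s2.png');cv2.imwrite('pics/s2b.png',cv2.resize(im[360:600,230:460],None,fx=2.4,fy=2.4))
E
```

```text
0 [[386.0, 468.0], [421.0, 459.0], [393.0, 491.0], [427.0, 481.0]]
10 [[386.0, 466.0], [421.0, 456.0], [393.0, 489.0], [427.0, 479.0]]
40 [[385.0, 459.0], [421.0, 449.0], [392.0, 482.0], [428.0, 472.0]]
```

View pics/t2b.png

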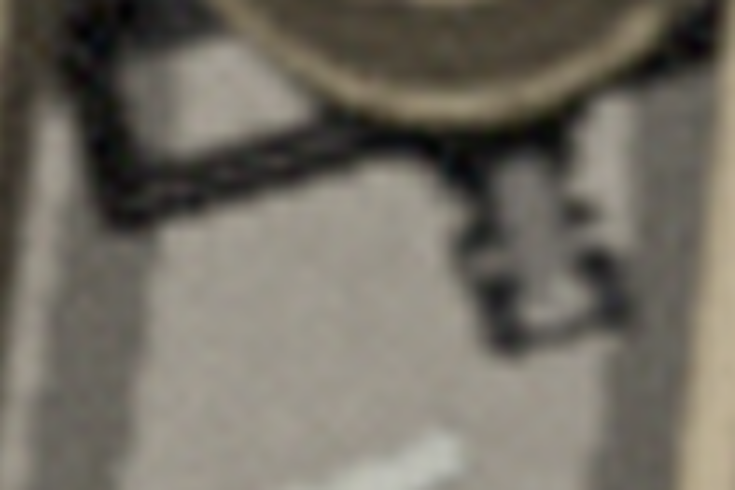

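View pics/s2b.png

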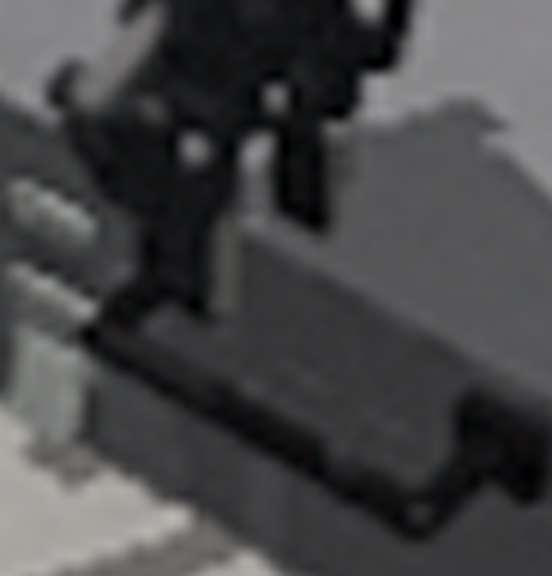

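Call:
{"name": "drive_tool", "arguments": {"deltas": [[150,0.006,0.001,0,0,0,0],[150,0.012,0.002,0,0,0,0],[150,0.018,0.002,0,0,0,0],[150,0.024,0.002,0,0,0,0],[150,0.03,0.002,0,0,0,0],[150,0.035,0.002,0,0,0,0],[150,0.038,0.002,0,0,0,0],[150,0.038,0.002,0,0,0,0],[150,0.038,0.002,0,0,0,0],[150,0.038,0.002,0,0,0,0]]}}

```text
time: 3.15
tool_pos: [466.8, 8.0, 142.3]
tcp_rot: [71.2, 90.0, -2.0]
ft_force: [0.4, -0.4, 0.4]
finger_gap: 35.0
```

```bash
python3 - <<'E'
from h import *
commit([0.038,.002,0],[0,0,0]);check()
s=snapshot("side");crop(s,"s3",280,195,70,60,10)
E
```

```text
t 3.15 pos err [ 0.2 -0.   0.3] rot err [ 0.01 -0.01  0.02] F [ 0.4 -0.4  0.4] T [ 0.04 -0.03 -0.05] gap 35.0 j [ -5. -10. 112.   0.  78. -22.]
```

View pics/s3.png

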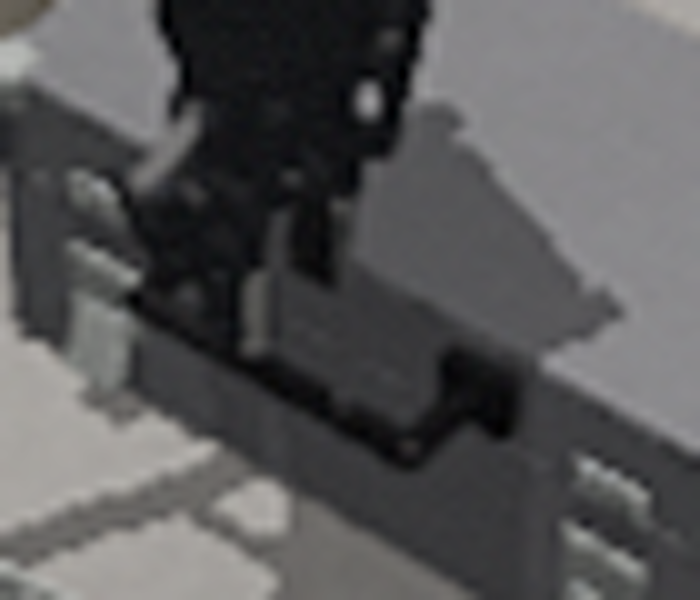

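Call:
{"name": "drive_tool", "arguments": {"deltas": [[150,0.004,0.0025,0,0,0,0],[150,0.009,0.0025,0,0,0,0],[150,0.014,0.0025,0,0,0,0],[150,0.019,0.0025,0,0,0,0],[150,0.024,0.0025,0,0,0,0],[150,0.03,0.0025,0,0,0,0],[150,0.036,0.0025,0,0,0,0],[150,0.041,0.0025,0,0,0,0],[150,0.045,0.0025,0,0,0,0],[150,0.045,0.0025,0,0,0,0]]}}

```text
time: 4.03
tool_pos: [468.9, 8.8, 96.5]
tcp_rot: [-124.5, 90.0, 162.3]
ft_force: [-1.9, -0.7, 1.5]
finger_gap: 35.4
```

```bash
python3 - <<'E'
from h import *
commit([0.045,.0025,0],[0,0,0]);check()
s=snapshot("side");crop(s,"s4",280,195,70,60,10)
E
```

```text
t 4.0333 pos err [-0.1  0.  -0.5] rot err [-0.    0.01 -0.02] F [-1.9 -0.7  1.5] T [-0.    0.09 -0.04] gap 35.4 j [ -5.  -7. 114.   0.  73. -22.]
```

View pics/s4.png

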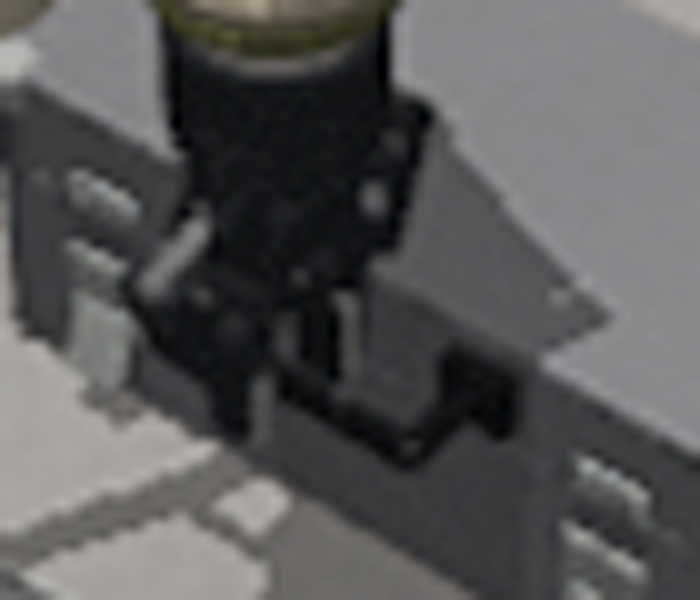

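Call:
{"name": "drive_tool", "arguments": {"deltas": [[165,0,-0.0015,0,0,0,0],[175,0,-0.0015,0,0,0,0],[185,0,-0.0015,0,0,0,0],[192,0,-0.0015,0,0,0,0],[200,0,-0.0015,0,0,0,0],[210,0,-0.0015,0,0,0,0],[225,0,-0.0015,0,0,0,0],[240,0,-0.0015,0,0,0,0],[255,0,-0.0015,0,0,0,0],[255,0,-0.0015,0,0,0,0]], "squeeze": 20}}

```text
time: 4.92
tool_pos: [464.2, 7.4, 96.4]
tcp_rot: [-94.1, 89.5, -167.2]
ft_force: [-19.3, -6.0, 13.6]
finger_gap: 11.3
```

```bash
python3 - <<'E'
from h import *
commit([0,-.0015,0],[0,0,0]);check()
E
```

```text
t 4.9167 pos err [-3.4 -1.  -0.6] rot err [-0.    0.03 -0.46] F [-19.3  -6.   13.6] T [-0.95  2.94  0.07] gap 11.3 j [ -5.  -7. 114.  -0.  73. -22.]
```

```bash
python3 - <<'E'
from h import *
commit([0,-.0035,0],[0,0,0])
def d(th):
    a=np.radians(173.54)-th;return 213.36*np.array([np.cos(a)-np.cos(np.radians(173.54)),np.sin(a)-np.sin(np.radians(173.54))])
for th in(.01,.03,.06,.1,.15,.2,.25,.3,.35,.4): print(th,d(th).round(1))
E
```

```text
0.01 [0.3 2.1]
0.03 [0.8 6.3]
0.06 [ 1.8 12.7]
0.1 [ 3.5 21. ]
0.15 [ 6.  31.4]
0.2 [ 9.  41.6]
0.25 [12.5 51.7]
0.3 [16.6 61.6]
0.35 [21.1 71.2]
0.4 [26.1 80.7]
```

Call:
{"name": "drive_tool", "arguments": {"deltas": [[255,0,-0.0035,0,0,0,0],[255,0,-0.0035,0,0,0,0],[255,0,-0.0035,0,0,0,0],[255,-0.002,-0.003,0,0,0,0],[255,-0.006,-0.0027,0,0,0,0],[255,-0.0127,-0.0017,0,0,0,0],[255,-0.021,0,0,0,0,0],[255,-0.0314,0.0025,0,0,0,0],[255,-0.0416,0.0055,0,0,0,0],[255,-0.0517,0.009,0,0,0,0]], "squeeze": 50}}

```text
time: 5.75
tool_pos: [476.2, 11.0, 150.0]
tcp_rot: [-103.7, 90.0, -176.9]
ft_force: [1.8, -0.1, -5.6]
finger_gap: 10.1
```

```bash
python3 - <<'E'
from h import *
commit([-.0517,.0125,0],[0,0,0]);check()
s=snapshot("side");crop(s,"s5",250,145,130,110,5);check()
def d(th):
    a=np.radians(173.54)-th;return 213.36*np.array([np.cos(a)-np.cos(np.radians(173.54)),np.sin(a)-np.sin(np.radians(173.54))])
for th in np.linspace(.3,.9,13): print(th,(d(th)-d(.25)).round(1))
E
```

```text
t 5.75 pos err [0.  0.1 1.3] rot err [ 0.    0.01 -0.03] F [ 1.8 -0.1 -5.6] T [-0.13  0.19  0.07] gap 10.1 j [ -5.  -9. 110.  -0.  79. -22.]
t 5.8 pos err [0.9 0.3 3.5] rot err [-0.01 -0.01  0.06] F [-9.7  0.1  2.7] T [-0.06  1.59 -0.02] gap 10.2 j [ -5.  -9. 110.   0.  79. -22.]
0.3 [4.  9.9]
0.35 [ 8.6 19.5]
0.4 [13.6 29. ]
0.45 [19.  38.1]
0.5 [24.9 47. ]
0.55 [31.3 55.6]
0.6000000000000001 [38.1 63.8]
0.6500000000000001 [45.2 71.7]
0.7000000000000001 [52.8 79.2]
0.75 [60.7 86.4]
0.8 [69.  93.1]
0.8500000000000001 [77.6 99.4]
0.9 [ 86.5 105.3]
```

View pics/s5.png

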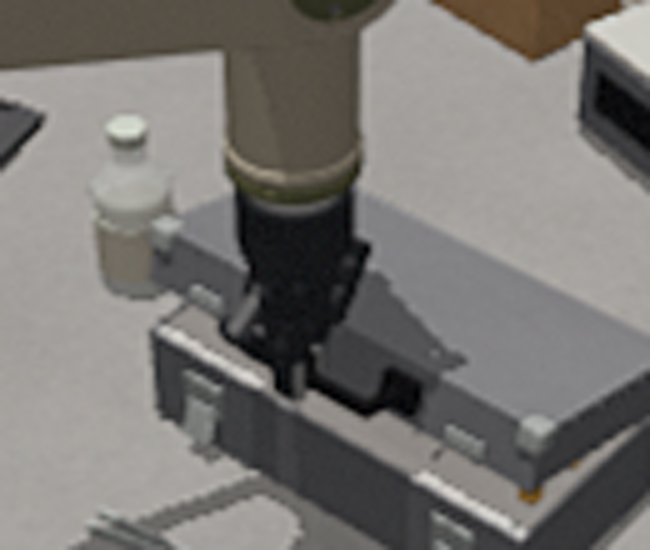

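Call:
{"name": "drive_tool", "arguments": {"deltas": [[255,-0.0099,0.004,0,0,0,0],[255,-0.0195,0.0086,0,0,0,0],[255,-0.029,0.0136,0,0,0,0],[255,-0.0381,0.019,0,0,0,0],[255,-0.047,0.0249,0,0,0,0],[255,-0.0556,0.0313,0,0,0,0],[255,-0.0638,0.0381,0,0,0,0],[255,-0.0717,0.0452,0,0,0,0],[255,-0.0792,0.0528,0,0,0,0],[255,-0.0864,0.0607,0,0,0,0]]}}

```text
time: 6.63
tool_pos: [533.5, 28.6, 237.9]
tcp_rot: [-96.8, 89.9, -169.9]
ft_force: [-13.7, -2.4, 11.4]
finger_gap: 10.0
```

```bash
python3 - <<'E'
from h import *
commit([-.0864,.0607,0],[0,0,0]);check()
def d(th):
    a=np.radians(173.54)-th;return 213.36*np.array([np.cos(a)-np.cos(np.radians(173.54)),np.sin(a)-np.sin(np.radians(173.54))])
for th in np.linspace(.8,1.25,10): print(th,(d(th)-d(.75)).round(1))
E
```

```text
t 6.6333 pos err [-0.8  0.1  2.8] rot err [ 0.    0.02 -0.13] F [-13.7  -2.4  11.4] T [-0.31  2.52  0.08] gap 10.0 j [ -2.  -3.  95.  -0.  88. -19.]
0.8 [8.3 6.7]
0.8500000000000001 [16.9 13. ]
0.9 [25.8 18.9]
0.9500000000000001 [35.  24.3]
1.0 [44.4 29.3]
1.05 [54.1 33.8]
1.1 [64.  37.8]
1.15 [74.1 41.2]
1.2 [84.3 44.2]
1.25 [94.7 46.7]
```

Call:
{"name": "drive_tool", "arguments": {"deltas": [[255,-0.009,0.007,0,0,0,0],[255,-0.015,0.0155,0,0,0,0],[255,-0.021,0.0245,0,0,0,0],[255,-0.0265,0.0338,0,0,0,0],[255,-0.0315,0.0433,0,0,0,0],[255,-0.036,0.053,0,0,0,0],[255,-0.04,0.063,0,0,0,0],[255,-0.0435,0.073,0,0,0,0],[255,-0.0465,0.0835,0,0,0,0],[255,-0.049,0.094,0,0,0,0]]}}

```text
time: 7.47
tool_pos: [625.2, 56.8, 286.7]
tcp_rot: [99.0, 89.9, 25.9]
ft_force: [-5.9, 0.6, 14.0]
finger_gap: 9.5
```

```bash
python3 - <<'E'
from h import *
commit([-.049,.094,0],[0,0,0]);check()
s=snapshot("side");crop(s,"s6",250,85,150,170,3.5);check()
def d(th):
    a=np.radians(173.54)-th;return 213.36*np.array([np.cos(a)-np.cos(np.radians(173.54)),np.sin(a)-np.sin(np.radians(173.54))])
for th in np.linspace(1.3,2.1,17): print(th,(d(th)-d(1.25)).round(1))
E
```

```text
t 7.4667 pos err [1.  1.  2.6] rot err [-0.03  0.02  0.13] F [-5.9  0.6 14. ] T [0.1  1.06 0.04] gap 9.5 j [  0.  11.  76.   0.  93. -16.]
t 7.5167 pos err [2.6 1.5 3.2] rot err [-0.04  0.    0.26] F [-3.6  0.7  5.4] T [0.09 0.58 0.04] gap 10.1 j [  1.  11.  76.   0.  93. -16.]
1.3 [10.5  1.9]
1.35 [21.1  3.4]
1.4000000000000001 [31.7  4.2]
1.4500000000000002 [42.4  4.6]
1.5 [53.   4.4]
1.55 [63.7  3.7]
1.6 [74.3  2.5]
1.6500000000000001 [84.8  0.7]
1.7000000000000002 [95.2 -1.6]
1.75 [105.5  -4.4]
1.8 [115.6  -7.8]
1.85 [125.6 -11.6]
1.9000000000000001 [135.3 -15.9]
1.9500000000000002 [144.8 -20.7]
2.0 [154.1 -26. ]
2.05 [163.1 -31.7]
2.1 [171.8 -37.9]
```

View pics/s6.png

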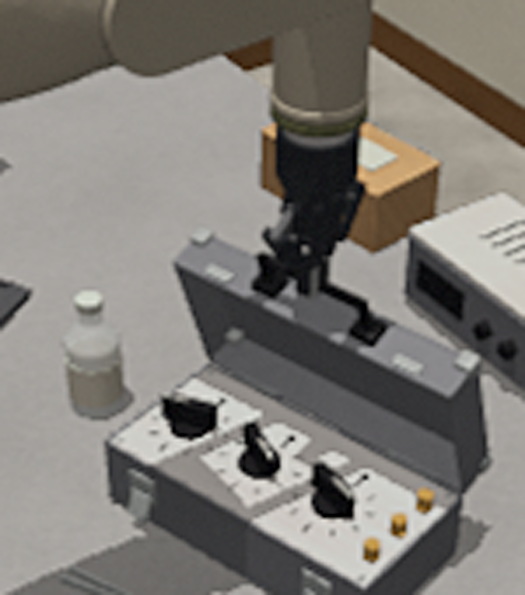

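Call:
{"name": "drive_tool", "arguments": {"deltas": [[255,-0.003,0.0105,0,0,0,0],[255,-0.0045,0.021,0,0,0,0],[255,-0.0055,0.0317,0,0,0,0],[255,-0.006,0.0424,0,0,0,0],[255,-0.006,0.053,0,0,0,0],[255,-0.0052,0.0637,0,0,0,0],[255,-0.004,0.0743,0,0,0,0],[255,-0.0022,0.0848,0,0,0,0],[255,0.0001,0.0952,0,0,0,0],[255,0.003,0.1055,0,0,0,0]]}}

```text
time: 8.35
tool_pos: [726.6, 87.6, 283.4]
tcp_rot: [94.4, 89.8, 21.3]
ft_force: [0.1, 1.4, 0.6]
finger_gap: 10.0
```

```bash
python3 - <<'E'
from h import *
commit([.003,.1055,0],[0,0,0]);check()
def d(th):
    a=np.radians(173.54)-th;return 213.36*np.array([np.cos(a)-np.cos(np.radians(173.54)),np.sin(a)-np.sin(np.radians(173.54))])
for th in np.linspace(1.8,2.1,7): print(th,(d(th)-d(1.75)).round(1))
E
```

```text
t 8.35 pos err [1.4 1.3 2.3] rot err [-0.04  0.02  0.2 ] F [0.1 1.4 0.6] T [ 0.2   0.39 -0.01] gap 10.0 j [  3.  28.  55.   0.  97. -14.]
1.8 [10.1 -3.3]
1.85 [20.1 -7.2]
1.9000000000000001 [ 29.8 -11.5]
1.9500000000000002 [ 39.4 -16.3]
2.0 [ 48.6 -21.5]
2.0500000000000003 [ 57.6 -27.3]
2.1 [ 66.3 -33.4]
```

Call:
{"name": "drive_tool", "arguments": {"deltas": [[255,0.0033,0.01,0,0,0,0],[255,0.0072,0.02,0,0,0,0],[255,0.0115,0.0298,0,0,0,0],[255,0.0163,0.0394,0,0,0,0],[255,0.0215,0.0486,0,0,0,0],[255,0.0273,0.0576,0,0,0,0],[255,0.0285,0.0595,0,0,0,0],[255,0.0285,0.0595,0,0,0,0],[120,0.0285,0.0595,0,0,0,0],[120,0.0285,0.0595,0,0,0,0]]}}

```text
time: 9.18
tool_pos: [782.3, 103.7, 253.3]
tcp_rot: [75.7, 90.0, 2.5]
ft_force: [0.9, 0.4, -0.0]
finger_gap: 33.7
```

```bash
python3 - <<'E'
from h import *
commit([.0285,.0595,0],[0,0,0]);check()
s=snapshot("side");crop(s,"s7",250,85,150,150,4);check()
E
```

```text
t 9.1833 pos err [0.2 0.1 0.7] rot err [-0.01 -0.01  0.04] F [ 0.9  0.4 -0. ] T [-0.01  0.02  0.02] gap 33.7 j [  4.  39.  44.  -0.  98. -13.]
t 9.2333 pos err [-0.1 -0.1  0.5] rot err [ 0.01 -0.01  0.  ] F [ 0.2 -0.1 -0.2] T [-0.03  0.01 -0.02] gap 40.4 j [  4.  39.  44.  -0.  98. -13.]
```

View pics/s7.png

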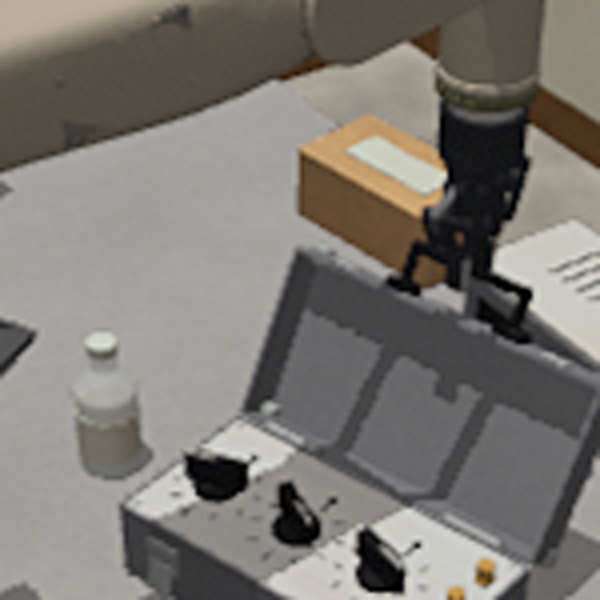

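Call:
{"name": "drive_tool", "arguments": {"deltas": [[120,-0.012,0,0,0,0,0],[120,-0.03,0,0,0,0,0],[120,-0.055,0,0,0,0,0],[120,-0.08,0,0,0,0,0],[120,-0.09,-0.025,0,0,0,0],[120,-0.09,-0.06,0,0,0,0],[120,-0.09,-0.098,0,0,0,0],[120,-0.09,-0.136,0,0,0,0],[120,-0.09,-0.174,0,0,0,0],[120,-0.09,-0.212,0,0,0,0]]}}

```text
time: 10.07
tool_pos: [577.1, 41.6, 343.6]
tcp_rot: [63.9, 89.9, -9.3]
ft_force: [0.2, 0.2, 1.7]
finger_gap: 45.0
```

Call:
{"name": "drive_tool", "arguments": {"deltas": [[120,0,-0.038,0,0,0,0],[120,0,-0.076,0,0,0,0],[120,0,-0.114,0,0,0,0],[120,0,-0.14,0.01,0,0,0],[120,0,-0.16,0.02,0,0,0],[120,0,-0.16,0.02,0,0,0],[120,0,-0.16,0.02,0,0,0],[120,0,-0.16,0.02,0,0,0],[120,0,-0.16,0.02,0,0,0],[120,0,-0.16,0.02,0,0,0]]}}

```text
time: 10.9
tool_pos: [432.3, -22.9, 342.5]
tcp_rot: [-129.8, 90.0, 157.1]
ft_force: [-0.7, 0.4, -0.1]
finger_gap: 44.9
```

```bash
python3 - <<'E'
from h import *
commit([-.09,-.212,0],[0,0,0]);commit([0,-.16,.02],[0,0,0]);check()
s=snapshot("side");crop(s,"s8",270,165,130,105,6)
s=snapshot("top");crop(s,"t8",215,120,160,120,5);cv2.imwrite("pics/t8full.png",s["frame"])
E
```

```text
t 10.9 pos err [ 0.4  0.5 -0.1] rot err [-0.04  0.02 -0.03] F [-0.7  0.4 -0.1] T [ 0.02 -0.01 -0.01] gap 44.9 j [-10. -20.  99.   0. 101. -27.]
```

View pics/s8.png

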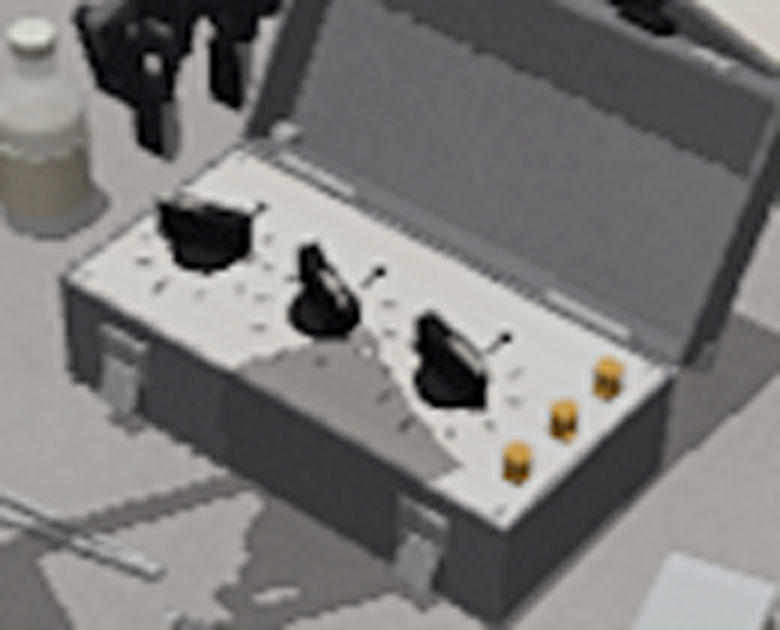

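View pics/t8.png

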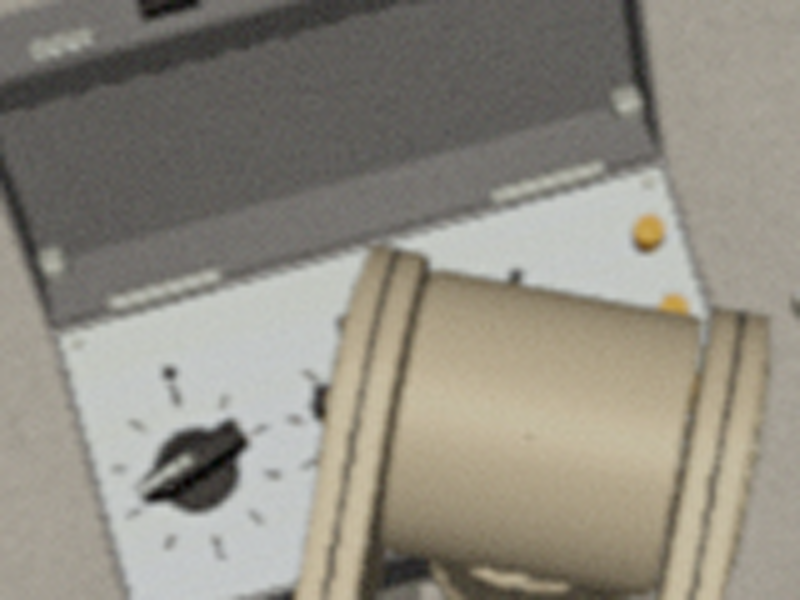

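Call:
{"name": "drive_tool", "arguments": {"deltas": [[120,0,0,-0.035,0,0,0],[120,0,0,-0.07,0,0,0],[120,0,0,-0.11,0,0,0],[120,0,0,-0.15,0,0,0],[120,0,0,-0.19,0,0,0],[120,0,0,-0.23,0,0,0],[120,0,0,-0.26,0,0,0],[120,0,0,-0.27,0,0,0],[120,0,0,-0.27,0,0,0],[120,0,0,-0.27,0,0,0]]}}

```text
time: 11.83
tool_pos: [353.6, 235.1, 342.3]
tcp_rot: [-45.6, 89.9, -118.6]
ft_force: [0.7, -0.5, 0.2]
finger_gap: 45.3
```

```bash
python3 - <<'E'
from h import *
commit([0,0,-.27],[0,0,0]);check()
s=snapshot("top");crop(s,"t9",215,145,160,110,5);cv2.imwrite("pics/t9full.png",s["frame"])
E
```

```text
t 11.8333 pos err [-0.   0.1 -0.3] rot err [-0.11 -0.04 -0.04] F [ 0.7 -0.5  0.2] T [-0.03 -0.02 -0.02] gap 45.3 j [ 27. -21. 100.  -0. 101.  10.]
```

View pics/t9.png

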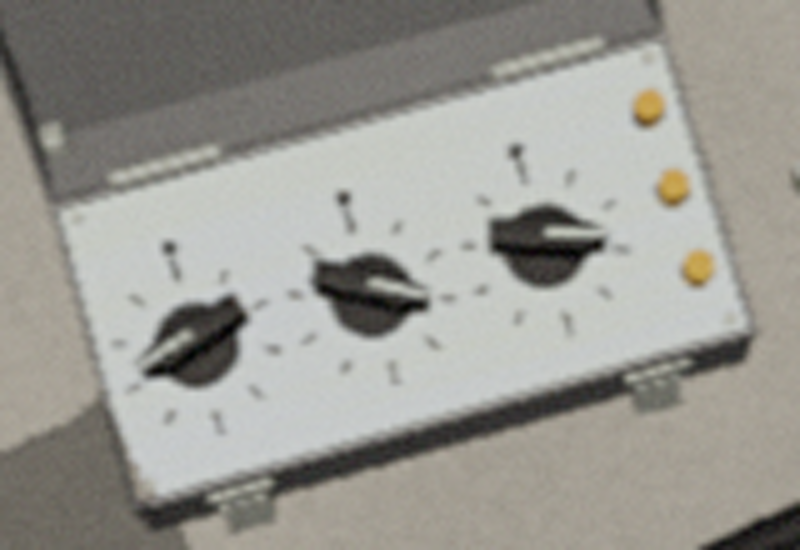

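```bash
python3 - <<'E'
from h import *
s=snapshot("top");u=lambda p:(np.array(p)+.5)/5-.5+np.array([215,145])
X=onplane(s,u([(60,212),(660,40),(752,332),(148,503)]),90)[:,:2];c=X.mean(0);e=X[0]-X[1]+X[3]-X[2];f=X[0]-X[3]+X[1]-X[2]
print("case c",c.round(1),"yaw",np.degrees(np.arctan2(e[1],e[0]))-90,np.degrees(np.arctan2(f[1],f[0])),np.linalg.norm(X[0]-X[1]),np.linalg.norm(X[1]-X[2]))
yaw=np.radians(16.85);ux=np.array([np.cos(yaw),np.sin(yaw)]);uy=np.array([-ux[1],ux[0]])
for n,off,dot,five,l0,l1,nose,tail in(("L",115,(170,248),(221,430),(192,335),(150,362),(142,368),(240,308)),("M",20,(344,199),(395,381),(368,282),(425,297),(428,298),(316,277)),("R",-75,(517,152),(570,331),(545,232),(603,239),(606,240),(491,234))):
    pred=c-10*ux+off*uy
    D=onplane(s,u([dot,five]),88)[:,:2]; v=D[0]-D[1]
    Lp=onplane(s,u([l0,l1]),124)[:,:2];w=Lp[1]-Lp[0]
    N=onplane(s,u([nose,tail]),124)[:,:2];w2=N[0]-N[1]
    an=lambda q:np.degrees(np.arctan2(q[1],q[0]))
    val=lambda a:((16.85-a)/36)%10
    cen=N[1]+w2/np.linalg.norm(w2)*30
    print(n,"pred",pred.round(1),"marks mid",D.mean(0).round(1),an(v).round(1),"knob cen",cen.round(1),np.linalg.norm(w2).round(1),"line yaw",an(w).round(1),val(an(w)).round(2),"tip yaw",an(w2).round(1),val(an(w2)).round(2))
E
```

```text
case c [585.2  43.8] yaw 17.114555426635704 17.838742423378914 330.4824995474959 165.3557906900634
L pred [542.3 151. ] marks mid [547.4 153.7] 17.0 knob cen [540.1 152.6] 58.7 line yaw 124.4 7.01 tip yaw 123.1 7.05
M pred [569.9  60.1] marks mid [575.   63.1] 16.5 knob cen [568.1  59.4] 58.6 line yaw -104.2 3.36 tip yaw -100.0 3.25
R pred [597.4 -30.9] marks mid [602.4 -28. ] 16.8 knob cen [596.1 -30.7] 59.4 line yaw -96.2 3.14 tip yaw -92.2 3.03
```

```bash
python3 - <<'E'
from h import *
plan([542,152,150],Rdown(34.4))
E
```

```text
shift [0.1926 0.1562 0.1341] turn [-0.3063  0.      0.    ]
```

Call:
{"name": "drive_tool", "arguments": {"deltas": [[120,0.015,0.017,0.015,-0.04,0,0],[120,0.035,0.034,0.03,-0.08,0,0],[120,0.06,0.052,0.046,-0.12,0,0],[120,0.085,0.072,0.062,-0.16,0,0],[120,0.11,0.092,0.079,-0.2,0,0],[120,0.135,0.112,0.096,-0.24,0,0],[120,0.16,0.132,0.113,-0.28,0,0],[120,0.18,0.148,0.127,-0.3,0,0],[120,0.1926,0.1562,0.1341,-0.3063,0,0],[120,0.1926,0.1562,0.1341,-0.3063,0,0]]}}

```text
time: 12.77
tool_pos: [541.7, 148.3, 145.9]
tcp_rot: [-106.3, 89.7, -162.2]
ft_force: [-0.0, -0.6, -0.2]
finger_gap: 45.3
```

```bash
python3 - <<'E'
from h import *
commit([0.1926, 0.1562, 0.1341],[ -0.3063, 0, 0]);check()
s=snapshot("side");crop(s,"s10",275,165,100,80,7)
E
```

```text
t 12.7667 pos err [-0.3 -3.7 -4.1] rot err [ 0.23  0.1  -0.32] F [-0.  -0.6 -0.2] T [-0.    0.03 -0.01] gap 45.3 j [ 10.   5.  97.  -0.  78. -24.]
```

View pics/s10.png

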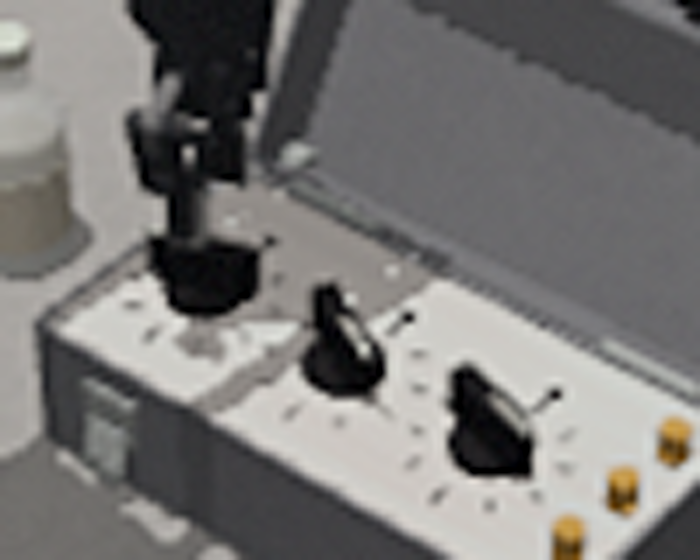

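Call:
{"name": "drive_tool", "arguments": {"deltas": [[120,0.006,0,0,0,0,0],[120,0.013,0,0,0,0,0],[120,0.02,0,0,0,0,0],[120,0.027,0,0,0,0,0],[120,0.034,0,0,0,0,0],[120,0.04,0,0,0,0,0],[120,0.046,0,0,0,0,0],[120,0.05,0,0,0,0,0],[150,0.05,0,0,0,0,0],[170,0.05,0,0,0,0,0]], "squeeze": 20}}

```text
time: 13.65
tool_pos: [541.8, 152.0, 99.7]
tcp_rot: [-112.7, 90.0, -168.3]
ft_force: [-0.9, 0.9, -0.0]
finger_gap: 28.3
```

Call:
{"name": "drive_tool", "arguments": {"deltas": [[180,0,0,0,0,0,0],[190,0,0,0,0,0,0],[200,0,0,0,0,0,0],[210,0,0,0,0,0,0],[225,0,0,0,0,0,0],[240,0,0,0,0,0,0],[255,0,0,0,0,0,0],[255,0,0,0,0,0,0],[255,0,0,0,0,0,0],[255,0,0,0,0,0,0]]}}

```text
time: 14.48
tool_pos: [542.4, 152.1, 100.5]
tcp_rot: [65.0, 89.9, 9.4]
ft_force: [0.8, -0.2, 4.7]
finger_gap: 14.7
```

```bash
python3 - <<'E'
from h import *
commit([.05,0,0],[ 0, 0, 0]);check()
p,M=load();print(M.T@(sense()['tool_pos']-p))
s=snapshot("side");crop(s,"s11",275,165,100,80,7)
E
```

```text
t 14.4833 pos err [0.4 0.1 0.5] rot err [-0.   -0.02  0.05] F [ 0.8 -0.2  4.7] T [ 0.08 -0.11  0.06] gap 14.7 j [ 10.   8.  99.  -0.  73. -24.]
[-0.4974977   0.37702612  0.16874509]
```

View pics/s11.png

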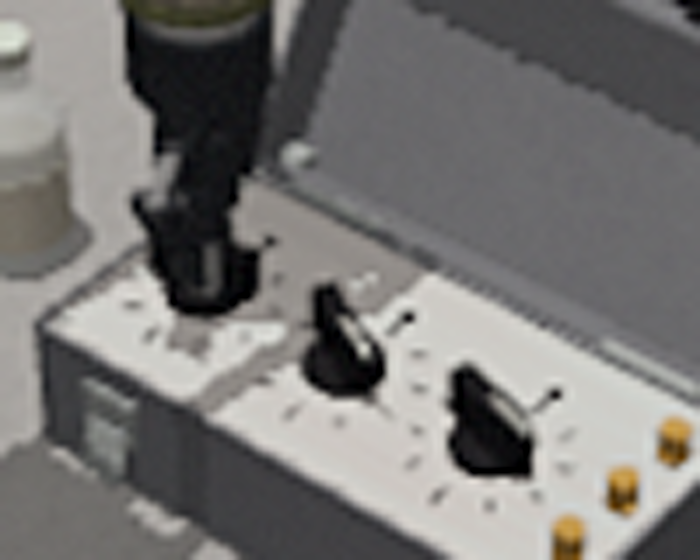

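Call:
{"name": "drive_tool", "arguments": {"deltas": [[255,0,0,0,-0.05,0,0],[255,0,0,0,-0.15,0,0],[255,0,0,0,-0.25,0,0],[255,0,0,0,-0.36,0,0],[255,0,0,0,-0.47,0,0],[255,0,0,0,-0.58,0,0],[255,0,0,0,-0.69,0,0],[255,0,0,0,-0.8,0,0],[255,0,0,0,-0.9,0,0],[255,0,0,0,-1.0,0,0]]}}

```text
time: 15.37
tool_pos: [542.9, 153.0, 100.5]
tcp_rot: [39.9, 89.8, 41.8]
ft_force: [4.4, 5.0, 1.9]
finger_gap: 14.8
```

```bash
python3 - <<'E'
from h import *
commit([0,0,0],[ -1, 0, 0]);check()
p,M=load();print(M.T@(sense()['tool_pos']-p))
E
```

```text
t 15.3667 pos err [0.9 1.1 0.5] rot err [-0.29 -0.13  0.11] F [4.4 5.  1.9] T [ 0.91 -0.59 -0.08] gap 14.8 j [ 10.   8.  99.   0.  73. -82.]
[-0.49148855  1.03637218  0.89903425]
```

Call:
{"name": "drive_tool", "arguments": {"deltas": [[255,0,0.0012,0.0005,-0.1,0,0],[255,0,0.0012,0.0005,-0.2,0,0],[255,0,0.0012,0.0005,-0.3,0,0],[255,0,0.0012,0.0005,-0.4,0,0],[255,0,0.0012,0.0005,-0.51,0,0],[255,0,0.0012,0.0005,-0.62,0,0],[255,0,0.0012,0.0005,-0.73,0,0],[255,0,0.0012,0.0005,-0.83,0,0],[255,0,0.0012,0.0005,-0.885,0,0],[255,0,0.0012,0.0005,-0.885,0,0]]}}

```text
time: 16.2
tool_pos: [542.4, 154.0, 100.5]
tcp_rot: [30.6, 89.9, 83.2]
ft_force: [-1.9, 3.8, 6.5]
finger_gap: 14.9
```

```bash
python3 - <<'E'
from h import *
commit([0,.0012,.0005],[ -.885, 0, 0]);check()
s=snapshot("side");crop(s,"s12",275,165,100,80,7)
plan([542.8,152.8,140],Rdown(-37.6))
E
```

```text
t 16.2 pos err [-0.   0.8  0.5] rot err [-0.24 -0.07  0.04] F [-1.9  3.8  6.5] T [0.66 0.25 0.09] gap 14.9 j [  11.    8.   99.    0.   73. -132.]
shift [-0.04   -0.0005 -0.0001] turn [-3.1415 -0.     -0.    ]
```

View pics/s12.png

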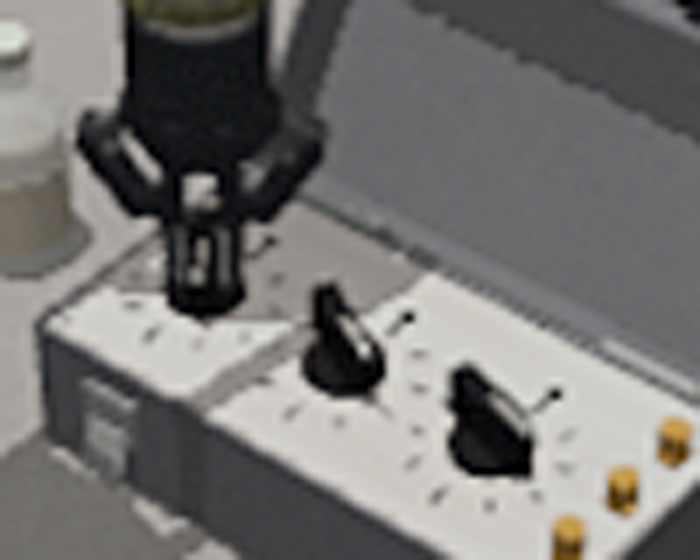

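Call:
{"name": "drive_tool", "arguments": {"deltas": [[120,0,0,0,0,0,0],[120,0,0,0,0,0,0],[120,0,0,0,0,0,0],[120,-0.015,0,0,0,0,0],[120,-0.035,0,0,0.05,0,0],[120,-0.04,0,0,0.15,0,0],[120,-0.04,0,0,0.27,0,0],[120,-0.04,0,0,0.39,0,0],[120,-0.04,0,0,0.51,0,0],[120,-0.04,0,0,0.63,0,0]]}}

```text
time: 17.08
tool_pos: [542.1, 152.9, 139.5]
tcp_rot: [-173.4, 89.9, -157.5]
ft_force: [0.2, 0.3, -0.2]
finger_gap: 45.0
```

Call:
{"name": "drive_tool", "arguments": {"deltas": [[120,0,0,0,0.12,0,0],[120,0,0,0,0.24,0,0],[120,0,0,0,0.36,0,0],[120,0,0,0,0.48,0,0],[120,0,0,0,0.6,0,0],[120,0,0,0,0.72,0,0],[120,0,0,0,0.84,0,0],[120,0,0,0,0.96,0,0],[120,0,0,0,1.08,0,0],[120,0,0,0,1.2,0,0]]}}

```text
time: 17.92
tool_pos: [542.1, 152.9, 139.4]
tcp_rot: [-107.5, 89.9, -160.3]
ft_force: [-0.1, 0.4, -0.3]
finger_gap: 45.3
```

Call:
{"name": "drive_tool", "arguments": {"deltas": [[120,0,0,0,0.12,0,0],[120,0,0,0,0.24,0,0],[120,0,0,0,0.36,0,0],[120,0,0,0,0.48,0,0],[120,0,0,0,0.6,0,0],[120,0,0,0,0.72,0,0],[120,0,0,0,0.84,0,0],[120,0,0,0,0.96,0,0],[120,0,0,0,1.08,0,0],[120,0,0,0,1.2,0,0]]}}

```text
time: 18.75
tool_pos: [542.1, 152.9, 139.4]
tcp_rot: [-36.4, 89.9, -158.0]
ft_force: [0.6, 0.5, 0.6]
finger_gap: 45.1
```

```bash
python3 - <<'E'
from h import *
commit([-.04,0,0],[ .63, 0, 0]);commit([0,0,0],[1.2,0,0]);commit([0,0,0],[1.2,0,0]);check()
plan([542.6,153,100],Rdown(-37.6))
s=snapshot("side");crop(s,"s13",275,165,100,80,7)
E
```

```text
t 18.75 pos err [-0.4 -0.3 -0.6] rot err [ 0.36 -0.05 -0.04] F [0.6 0.5 0.6] T [-0.02 -0.05 -0.01] gap 45.1 j [11.  5. 97. -0. 77. 42.]
shift [0.04   0.0002 0.0001] turn [0.1117 0.     0.    ]
```

View pics/s13.png

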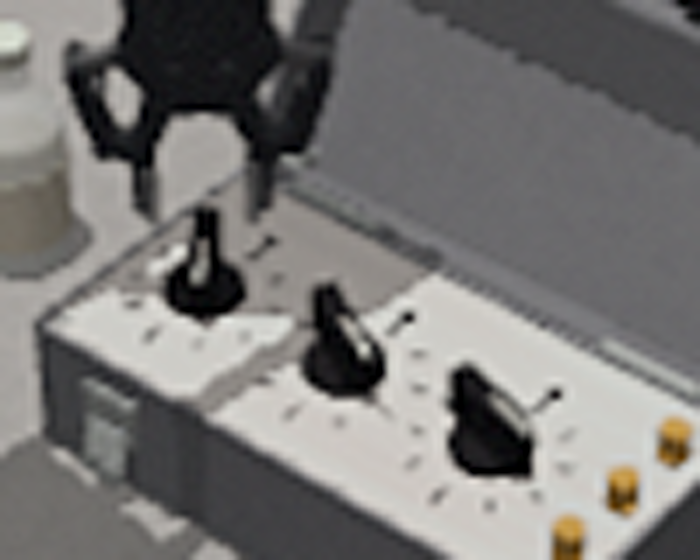

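Left dial at 4 (nose towards the camera-side). Now grip it again and turn two more clicks back.

Call:
{"name": "drive_tool", "arguments": {"deltas": [[120,0.006,0,0,0.05,0,0],[120,0.013,0,0,0.1,0,0],[120,0.02,0,0,0.1117,0,0],[120,0.028,0,0,0.1117,0,0],[120,0.035,0,0,0.1117,0,0],[120,0.04,0,0,0.1117,0,0],[150,0.04,0,0,0.1117,0,0],[180,0.04,0,0,0.1117,0,0],[200,0.04,0,0,0.1117,0,0],[225,0.04,0,0,0.1117,0,0]]}}

```text
time: 19.63
tool_pos: [542.3, 153.7, 100.6]
tcp_rot: [-120.4, 90.0, 112.0]
ft_force: [-2.9, 0.2, -0.2]
finger_gap: 14.2
```

Call:
{"name": "drive_tool", "arguments": {"deltas": [[255,0,0,0,0,0,0],[255,0,0,0,0,0,0],[255,0,0,0,0,0,0],[255,0,0,0,-0.1,0,0],[255,0,0,0,-0.2,0,0],[255,0,0,0,-0.3,0,0],[255,0,0,0,-0.4,0,0],[255,0,0,0,-0.5,0,0],[255,0,0,0,-0.6,0,0],[255,0,0,0,-0.7,0,0]]}}

```text
time: 20.47
tool_pos: [541.9, 153.9, 100.5]
tcp_rot: [-135.4, 89.9, 137.4]
ft_force: [-7.9, 3.9, 6.5]
finger_gap: 14.4
```

Call:
{"name": "drive_tool", "arguments": {"deltas": [[255,0,0,0,-0.1,0,0],[255,0,0,0,-0.2,0,0],[255,0,0,0,-0.3,0,0],[255,0,0,0,-0.4,0,0],[255,0,0,0,-0.5,0,0],[255,0,0,0,-0.557,0,0],[255,0,0,0,-0.557,0,0],[120,0,0,0,-0.557,0,0],[120,0,0,0,-0.557,0,0],[120,0,0,0,-0.557,0,0]]}}

```text
time: 21.3
tool_pos: [542.9, 153.0, 100.2]
tcp_rot: [44.6, 89.9, -10.9]
ft_force: [0.2, 0.1, -0.6]
finger_gap: 44.9
```

```bash
python3 - <<'E'
from h import *
commit([.04,0,0],[ .1117, 0, 0]);commit([0,0,0],[-.7,0,0]);commit([0,0,0],[-.557,0,0]);check()
plan([569.9,60.5,145],Rdown(-12))
E
```

```text
t 21.3 pos err [ 0.5 -0.2  0.2] rot err [ 0.01 -0.04  0.04] F [ 0.2  0.1 -0.6] T [-0.05  0.07 -0.04] gap 44.9 j [ 11.   8.  99.  -0.  73. -24.]
shift [-0.045  -0.0298  0.092 ] turn [0.8101 0.     0.    ]
```

Call:
{"name": "drive_tool", "arguments": {"deltas": [[120,-0.012,0,0,0,0,0],[120,-0.03,0,0,0,0,0],[120,-0.045,0,0.005,0.1,0,0],[120,-0.045,-0.008,0.025,0.22,0,0],[120,-0.045,-0.018,0.05,0.34,0,0],[120,-0.045,-0.026,0.075,0.46,0,0],[120,-0.045,-0.0298,0.0915,0.58,0,0],[120,-0.045,-0.0298,0.0915,0.7,0,0],[120,-0.045,-0.0298,0.0915,0.8101,0,0],[120,-0.045,-0.0298,0.0915,0.8101,0,0]]}}

```text
time: 22.13
tool_pos: [570.2, 60.2, 146.0]
tcp_rot: [96.5, 89.9, -5.9]
ft_force: [0.6, -0.1, 0.1]
finger_gap: 45.5
```

```bash
python3 - <<'E'
from h import *
commit([-.045,-.0298,.0915],[ .8101, 0, 0]);check()
s=snapshot("side");crop(s,"s14",275,165,100,80,7)
E
```

```text
t 22.1333 pos err [ 0.6 -0.7  1. ] rot err [0.37 0.01 0.06] F [ 0.6 -0.1  0.1] T [ 0.01 -0.01  0.01] gap 45.5 j [ 1.  6. 95. -0. 78. 13.]
```

View pics/s14.png

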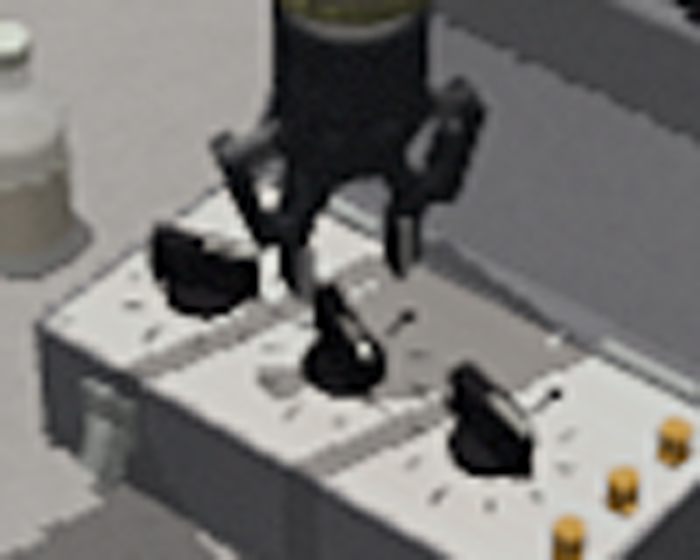

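Call:
{"name": "drive_tool", "arguments": {"deltas": [[120,0.006,0,0,0,0,0],[120,0.013,0,0,0,0,0],[120,0.022,0,0,0,0,0],[120,0.031,0,0,0,0,0],[120,0.04,0,0,0,0,0],[120,0.045,0,0,0,0,0],[150,0.045,0,0,0,0,0],[180,0.045,0,0,0,0,0],[200,0.045,0,0,0,0,0],[225,0.045,0,0,0,0,0]]}}

```text
time: 23.02
tool_pos: [569.5, 61.0, 100.7]
tcp_rot: [-108.3, 90.0, 149.7]
ft_force: [-1.6, 0.1, -2.4]
finger_gap: 14.8
```

Call:
{"name": "drive_tool", "arguments": {"deltas": [[255,0,0,0,0,0,0],[255,0,0,0,0,0,0],[255,0,0,0,0,0,0],[255,0,0,0,0,0,0],[255,0,0,0,0,0,0],[255,0,0,0,0.1,0,0],[255,0,0,0,0.2,0,0],[255,0,0,0,0.3,0,0],[255,0,0,0,0.4,0,0],[255,0,0,0,0.5,0,0]]}}

```text
time: 23.85
tool_pos: [569.0, 61.2, 100.6]
tcp_rot: [-66.2, 89.9, 162.9]
ft_force: [-9.0, 1.6, 7.0]
finger_gap: 14.1
```

```bash
python3 - <<'E'
from h import *
commit([.045,0,0],[ 0, 0, 0]);commit([0,0,0],[ .5, 0, 0]);check()
p,M=load();print(M.T@(sense()['tool_pos']-p))
plan(p,Rdown(-73.15))
s=snapshot("side");crop(s,"s15",275,165,100,80,7)
E
```

```text
t 23.85 pos err [-0.6  0.3  0.6] rot err [ 0.27 -0.03 -0.07] F [-9.   1.6  7. ] T [0.35 1.45 0.16] gap 14.1 j [ 1.  9. 98.  0. 73. 42.]
[-0.56820583 -0.67272233  0.17141883]
shift [0. 0. 0.] turn [0.5673 0.     0.    ]
```

View pics/s15.png

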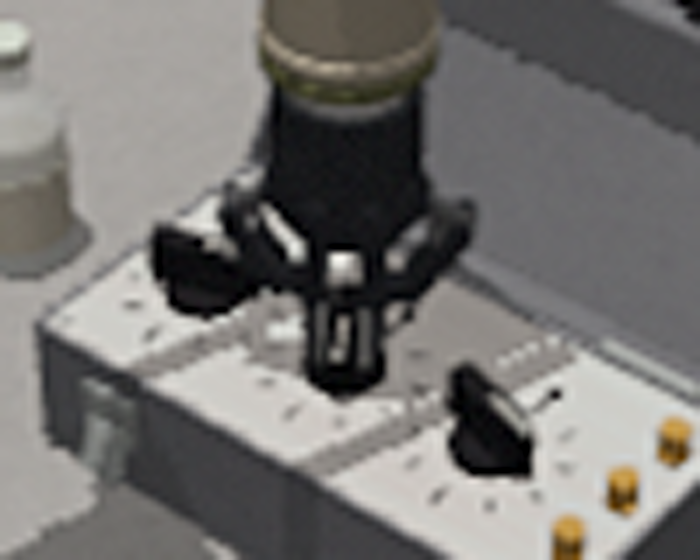

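```bash
python3 - <<'E'
from h import *
s=snapshot("side");p,M=load();K,Rm,t=cam(s)
for q in((225,190),(240,230),(262,275),(478,215),(440,250)):
    uv=np.array([(q[0]+.5)/7-.5+275,(q[1]+.5)/7-.5+165,1]);d=Rm.T@np.linalg.inv(K)@uv;c=-Rm.T@t
    n=M[:,2]; k=((p-c)@n)/(d@n);X=c+k*d;print(q,"jaw off",((X-p)@M[:,1]).round(1),"z",X[2].round(1))
E
```

```text
(225, 190) jaw off -61.4 z 205.5
(240, 230) jaw off -54.3 z 181.0
(262, 275) jaw off -43.7 z 153.0
(478, 215) jaw off 63.4 z 202.3
(440, 250) jaw off 45.5 z 178.4
```

Call:
{"name": "drive_tool", "arguments": {"deltas": [[255,0,-0.0005,0,0.1,0,0],[255,0,-0.0005,0,0.2,0,0],[255,0,-0.0005,0,0.3,0,0],[255,0,-0.0005,0,0.4,0,0],[255,0,-0.0005,0,0.5,0,0],[255,0,-0.0005,0,0.567,0,0],[255,0,-0.0005,0,0.567,0,0],[120,0,-0.0005,0,0.567,0,0],[120,0,-0.0005,0,0.567,0,0],[120,0,-0.0005,0,0.567,0,0]]}}

```text
time: 24.78
tool_pos: [569.7, 61.1, 100.2]
tcp_rot: [153.4, 89.9, -9.7]
ft_force: [0.1, -0.4, 0.5]
finger_gap: 45.5
```

Call:
{"name": "drive_tool", "arguments": {"deltas": [[120,-0.02,0,0,0,0,0],[120,-0.04,0,0,0,0,0],[120,-0.04,0,0,-0.12,0,0],[120,-0.04,0,0,-0.24,0,0],[120,-0.04,0,0,-0.36,0,0],[120,-0.04,0,0,-0.48,0,0],[120,-0.04,0,0,-0.6,0,0],[120,-0.04,0,0,-0.72,0,0],[120,-0.04,0,0,-0.84,0,0],[120,-0.04,0,0,-0.96,0,0]]}}

```text
time: 25.62
tool_pos: [569.5, 61.0, 140.1]
tcp_rot: [95.0, 90.0, -12.8]
ft_force: [0.2, -0.2, 0.7]
finger_gap: 45.0
```

Call:
{"name": "drive_tool", "arguments": {"deltas": [[120,0,0,0,-0.12,0,0],[120,0,0,0,-0.24,0,0],[120,0,0,0,-0.36,0,0],[120,0,0,0,-0.48,0,0],[120,0,0,0,-0.6,0,0],[120,0,0,0,-0.72,0,0],[120,0,0,0,-0.84,0,0],[120,0,0,0,-0.96,0,0],[120,0,0,0,-1.08,0,0],[120,0,0,0,-1.2,0,0]]}}

```text
time: 26.45
tool_pos: [569.6, 61.0, 140.1]
tcp_rot: [27.5, 90.0, -11.5]
ft_force: [0.4, -0.6, 0.1]
finger_gap: 45.2
```

```bash
python3 - <<'E'
from h import *
commit([0,-.0005,0],[ .567, 0, 0]);commit([-.04,0,0],[ -.96, 0, 0]);commit([0,0,0],[-1.2,0,0]);check()
plan([569.4,61.2,100],Rdown(106.85))
s=snapshot("side");crop(s,"s16",275,165,100,80,7)
E
```

```text
t 26.45 pos err [ 0.3 -0.2  0.1] rot err [-0.34 -0.04  0.02] F [ 0.4 -0.6  0.1] T [-0.01  0.01 -0.  ] gap 45.2 j [  1.   7.  96.  -0.  77. -50.]
shift [0.04   0.0001 0.0001] turn [-0.9813  0.      0.    ]
```

View pics/s16.png

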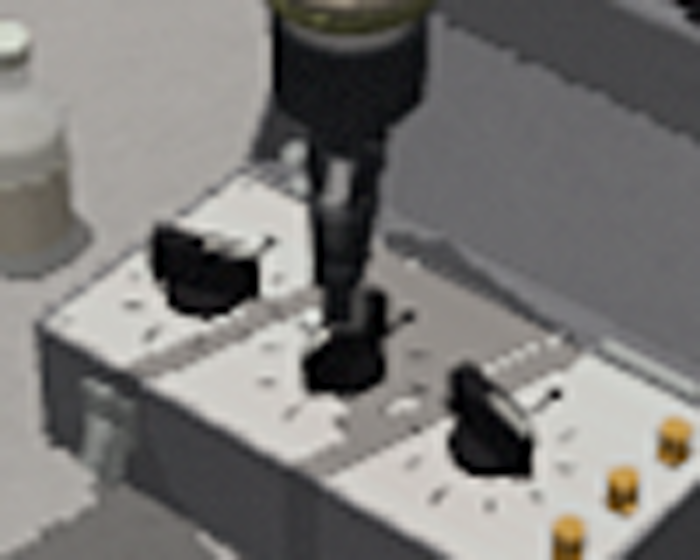

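Middle dial now points towards the front (5). Finish the half turn, grip, and turn two more clicks clockwise.

Call:
{"name": "drive_tool", "arguments": {"deltas": [[120,0,0,0,-0.12,0,0],[120,0,0,0,-0.24,0,0],[120,0,0,0,-0.36,0,0],[120,0,0,0,-0.48,0,0],[120,0.002,0,0,-0.6,0,0],[120,0.006,0,0,-0.72,0,0],[120,0.01,0,0,-0.84,0,0],[120,0.02,0,0,-0.96,0,0],[120,0.03,0,0,-0.9813,0,0],[120,0.04,0,0,-0.9813,0,0]]}}

```text
time: 27.33
tool_pos: [569.4, 61.1, 99.4]
tcp_rot: [-25.3, 90.0, -8.7]
ft_force: [0.6, -0.9, -0.1]
finger_gap: 45.6
```

Call:
{"name": "drive_tool", "arguments": {"deltas": [[150,0,0,0,0,0,0],[180,0,0,0,0,0,0],[200,0,0,0,0,0,0],[225,0,0,0,0,0,0],[255,0,0,0,0,0,0],[255,0,0,0,0,0,0],[255,0,0,0,0,0,0],[255,0,0,0,0,0,0],[255,0,0,0,0.1,0,0],[255,0,0,0,0.2,0,0]]}}

```text
time: 28.17
tool_pos: [569.2, 62.0, 100.5]
tcp_rot: [76.0, 89.9, 81.1]
ft_force: [-1.6, 5.9, 0.2]
finger_gap: 14.8
```

Call:
{"name": "drive_tool", "arguments": {"deltas": [[255,0,0,0,0.1,0,0],[255,0,0,0,0.2,0,0],[255,0,0,0,0.3,0,0],[255,0,0,0,0.4,0,0],[255,0,0,0,0.5,0,0],[255,0,0,0,0.6,0,0],[255,0,0,0,0.7,0,0],[255,0,0,0,0.8,0,0],[255,0,0,0,0.9,0,0],[255,0,0,0,1.0,0,0]]}}

```text
time: 29.0
tool_pos: [569.3, 62.4, 100.5]
tcp_rot: [132.3, 89.9, 80.1]
ft_force: [-2.4, 6.9, 1.2]
finger_gap: 14.8
```

Call:
{"name": "drive_tool", "arguments": {"deltas": [[255,0,0,0,0.057,0,0],[255,0,0,0,0.057,0,0],[255,0,0,0,0.057,0,0],[120,0,0,0,0.057,0,0],[120,0,0,0,0.057,0,0],[120,0,0,0,0.057,0,0],[120,-0.012,0,0,0.057,0,0],[120,-0.03,0,0,0.057,0,0],[120,-0.045,0,0,0.057,0,0],[120,-0.045,0,0,0.057,0,0]]}}

```text
time: 29.83
tool_pos: [571.8, 61.0, 150.0]
tcp_rot: [54.5, 89.6, -0.6]
ft_force: [0.4, -0.1, 0.5]
finger_gap: 45.2
```

```bash
python3 - <<'E'
from h import *
commit([.04,0,0],[ -.9813, 0, 0]);commit([0,0,0],[ .2, 0, 0]);commit([0,0,0],[1,0,0]);commit([-.045,0,0],[.057,0,0]);check()
plan([597,-29.5,145],Rdown(-1.15))
s=snapshot("side");crop(s,"s17",275,165,100,80,7)
E
```

```text
t 29.8333 pos err [ 2.6 -0.2  5. ] rot err [ 0.02 -0.22  0.31] F [ 0.4 -0.1  0.5] T [-0.04 -0.04 -0.01] gap 45.2 j [  1.   6.  95.  -0.  78. -34.]
shift [-0.     -0.029   0.0903] turn [0.628 0.    0.   ]
```

View pics/s17.png

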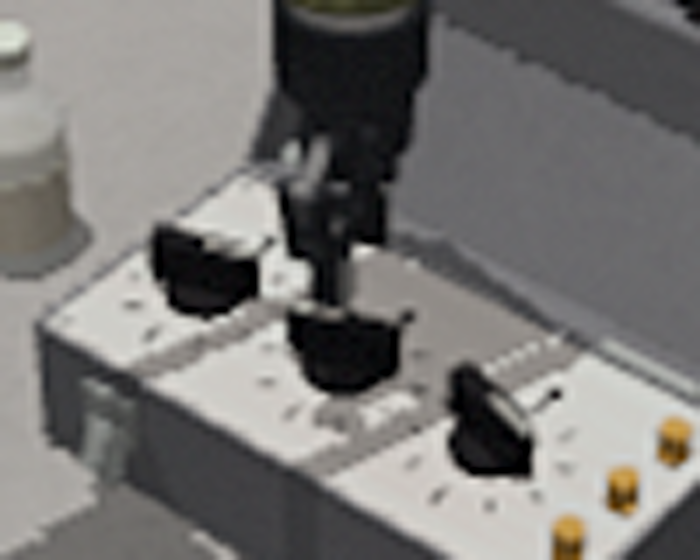

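Call:
{"name": "drive_tool", "arguments": {"deltas": [[120,0,-0.003,0.012,0.1,0,0],[120,0,-0.01,0.032,0.2,0,0],[120,0,-0.018,0.055,0.3,0,0],[120,0,-0.025,0.075,0.4,0,0],[120,0,-0.029,0.09,0.5,0,0],[120,0,-0.029,0.09,0.6,0,0],[120,0,-0.029,0.09,0.628,0,0],[120,0.01,-0.029,0.09,0.628,0,0],[120,0.02,-0.029,0.09,0.628,0,0],[120,0.02,-0.029,0.09,0.628,0,0]]}}

```text
time: 30.72
tool_pos: [594.7, -28.9, 121.2]
tcp_rot: [-95.7, 89.7, 173.3]
ft_force: [-1.5, 0.4, -0.9]
finger_gap: 44.7
```

```bash
python3 - <<'E'
from h import *
commit([0.02,-.029,.09],[ .628, 0, 0]);check()
s=snapshot("side");crop(s,"s18",285,165,100,80,7)
E
```

```text
t 30.7167 pos err [-2.2  0.4 -3.8] rot err [-0.09  0.03 -0.29] F [-1.5  0.4 -0.9] T [0.03 0.03 0.04] gap 44.7 j [-8. 11. 93. -0. 76. -7.]
```

View pics/s18.png

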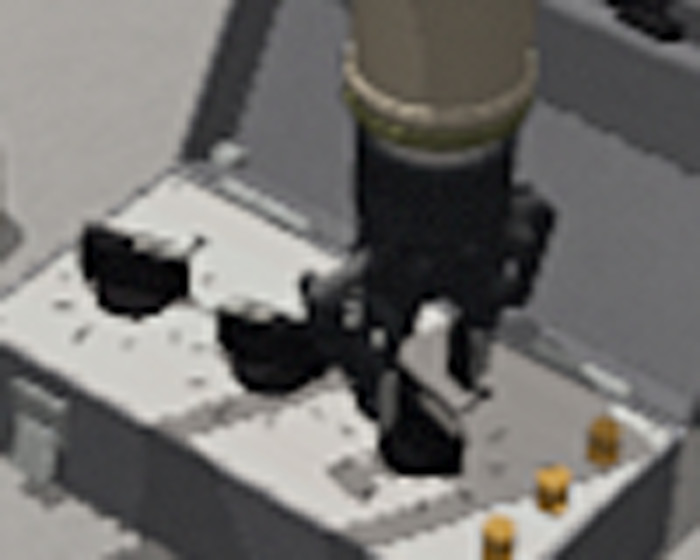

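Call:
{"name": "drive_tool", "arguments": {"deltas": [[120,0.006,0,0,0,0,0],[120,0.014,0,0,0,0,0],[120,0.021,0,0,0,0,0],[120,0.025,0,0,0,0,0],[150,0.025,0,0,0,0,0],[180,0.025,0,0,0,0,0],[200,0.025,0,0,0,0,0],[225,0.025,0,0,0,0,0],[255,0.025,0,0,0,0,0],[255,0.025,0,0,0,0,0]]}}

```text
time: 31.6
tool_pos: [597.4, -29.3, 100.5]
tcp_rot: [85.3, 89.9, -5.9]
ft_force: [2.9, -1.1, -1.1]
finger_gap: 14.5
```

Call:
{"name": "drive_tool", "arguments": {"deltas": [[255,0,0,0,0,0,0],[255,0,0,0,0,0,0],[255,0,0,0,-0.1,0,0],[255,0,0,0,-0.2,0,0],[255,0,0,0,-0.3,0,0],[255,0,0,0,-0.4,0,0],[255,0,0,0,-0.5,0,0],[255,0,0,0,-0.6,0,0],[255,0,0,0,-0.7,0,0],[255,0,0,0,-0.8,0,0]]}}

```text
time: 32.43
tool_pos: [597.9, -29.1, 100.5]
tcp_rot: [47.8, 89.9, 2.8]
ft_force: [6.6, 1.5, -1.6]
finger_gap: 14.5
```

Call:
{"name": "drive_tool", "arguments": {"deltas": [[255,0,0,0,-0.1,0,0],[255,0,0,0,-0.2,0,0],[255,0,0,0,-0.3,0,0],[255,0,0,0,-0.4,0,0],[255,0,0,0,-0.457,0,0],[255,0,0,0,-0.457,0,0],[255,0,0,0,-0.457,0,0],[120,0,0,0,-0.457,0,0],[120,0,0,0,-0.457,0,0],[120,0,0,0,-0.457,0,0]]}}

```text
time: 33.27
tool_pos: [596.3, -29.3, 99.7]
tcp_rot: [-158.5, 89.9, -177.6]
ft_force: [0.2, -0.1, -0.0]
finger_gap: 45.0
```

```bash
python3 - <<'E'
from h import *
commit([.025,0,0],[0,0,0]);commit([0,0,0],[ -.8, 0, 0]);commit([0,0,0],[-.457,0,0]);check()
plan([400,-80,330],Rdown(16.85))
s=snapshot("side");crop(s,"s19",285,165,100,80,7)
E
```

```text
t 33.2667 pos err [-0.5 -0.  -0.2] rot err [ 0.    0.06 -0.02] F [ 0.2 -0.1 -0. ] T [ 0.    0.04 -0.02] gap 45.0 j [ -8.  13.  94.  -0.  74. -79.]
shift [-0.23   -0.1125 -0.1693] turn [0.9428 0.     0.    ]
```

View pics/s19.png

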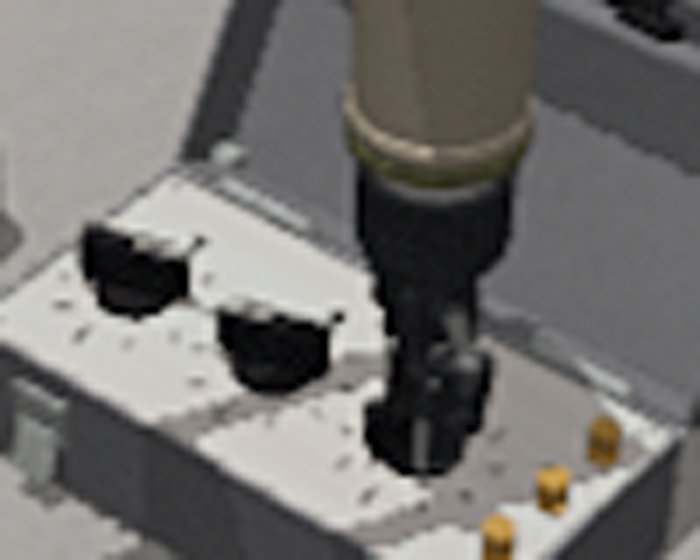

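Call:
{"name": "drive_tool", "arguments": {"deltas": [[120,-0.012,0,0,0,0,0],[120,-0.035,0,0,0,0,0],[120,-0.07,0,0,0,0,0],[120,-0.105,0,0,0,0,0],[120,-0.14,-0.003,-0.01,0.1,0,0],[120,-0.17,-0.015,-0.03,0.22,0,0],[120,-0.2,-0.035,-0.055,0.34,0,0],[120,-0.22,-0.055,-0.085,0.46,0,0],[120,-0.23,-0.075,-0.115,0.58,0,0],[120,-0.23,-0.09,-0.14,0.68,0,0]]}}

```text
time: 34.15
tool_pos: [434.0, -69.1, 334.7]
tcp_rot: [38.3, 89.6, -20.2]
ft_force: [0.0, 0.7, 0.3]
finger_gap: 45.4
```

```bash
python3 - <<'E'
from h import *
commit([-.23,-.09,-.14],[.68,0,0]);check()
plan([360,240,330],Rdown(36))
E
```

```text
t 34.15 pos err [-1.1 -0.7  4.7] rot err [ 0.36 -0.28  0.22] F [0.  0.7 0.3] T [-0.01  0.01 -0.02] gap 45.4 j [-16. -19. 100.  -0.  99. -47.]
shift [-0.      0.0993 -0.3015] turn [-0.0714  0.      0.    ]
```

Call:
{"name": "drive_tool", "arguments": {"deltas": [[120,0,0.012,-0.035,-0.02,0,0],[120,0,0.024,-0.07,-0.04,0,0],[120,0,0.036,-0.108,-0.07,0,0],[120,0,0.048,-0.146,-0.07,0,0],[120,0,0.06,-0.184,-0.07,0,0],[120,0,0.072,-0.222,-0.07,0,0],[120,0,0.085,-0.26,-0.07,0,0],[120,0,0.099,-0.3,-0.07,0,0],[120,0,0.099,-0.3,-0.07,0,0],[120,0,0.099,-0.3,-0.07,0,0]]}}

```text
time: 34.98
tool_pos: [359.2, 240.6, 330.8]
tcp_rot: [92.9, 90.0, 39.1]
ft_force: [-0.1, -1.2, -0.2]
finger_gap: 45.2
```

```bash
python3 - <<'E'
from h import *
commit([0,.099,-.3],[-.07,0,0]);check()
s=snapshot("top");crop(s,"t20",215,145,160,110,5);cv2.imwrite("pics/t20full.png",s["frame"])
s=snapshot("side");cv2.imwrite("pics/s20full.png",s["frame"])
E
```

```text
t 34.9833 pos err [-1.3  2.   0.8] rot err [-0.3   0.    0.02] F [-0.1 -1.2 -0.2] T [-0.02 -0.03  0.  ] gap 45.2 j [ 27. -20. 101.   0. 100.  -9.]
```

View pics/t20.png

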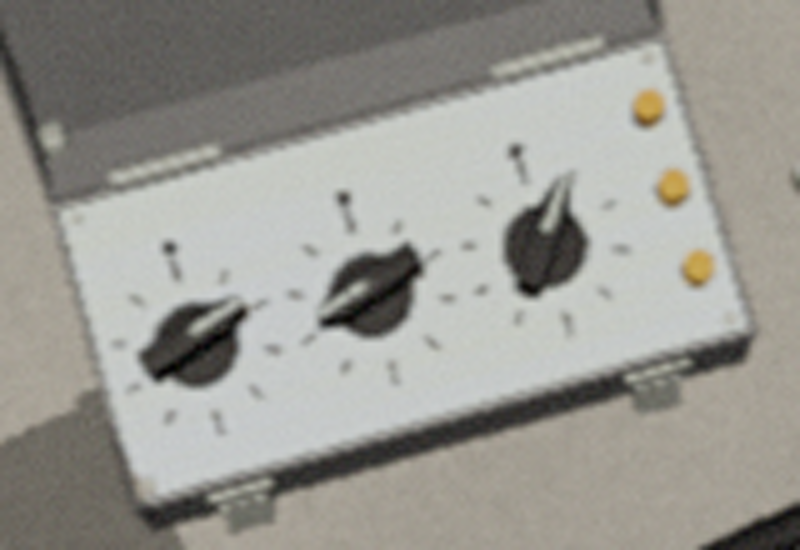

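View pics/s20full.png

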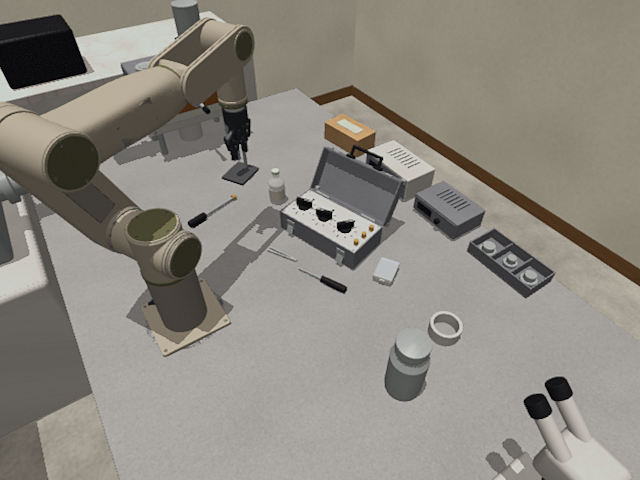

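View pics/t20full.png

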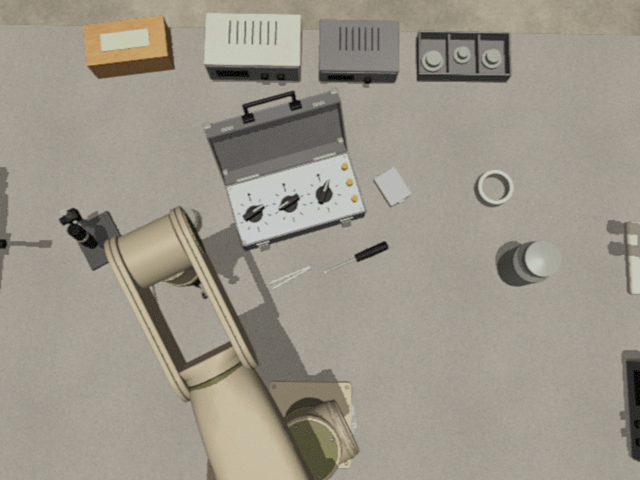

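```bash
python3 - <<'E'
from h import *
s=snapshot("top");u=lambda p:(np.array(p)+.5)/5-.5+np.array([215,145])
for n,nose,tail in(("L",(243,306),(150,366)),("M",(325,318),(412,258)),("R",(574,174),(528,288))):
    N=onplane(s,u([nose,tail]),124)[:,:2];w=N[0]-N[1];print(n,((16.85-np.degrees(np.arctan2(w[1],w[0])))/36)%10)
E
```

```text
L 2.0109958529903875
M 6.963971168958292
R 1.0458754168217907
```

Dials read 2, 7 and 1, the lid is at its stop, the other items look unmoved, and the arm is clear of everything. I'm handing it in.

```bash
python3 -c "
from bench import hand_in
print(hand_in())"
```

```text
the job is handed in; nothing more can be done
None
```

The lid is fully open and the dials are set to 27.1 ohm. I handed the job in at about 35 s of the 72 s allowed.

**What I did:** I gripped the lid by its handle, swung it past its balance point to about 2.05 rad and released it. It stayed open against its stop. I turned the left dial from 7 to 2 in two grips and the middle dial from about 3.3 to 7 in two grips. The right dial went from 3 to 1 in one.

**Last checks:**
- **Dials:** From the top picture the dials measured 2.01, 6.96 and 1.05, so each is on its mark to within what the picture can show.
- **Lid and arm:** The lid was standing open by itself. The arm was clear of everything, with no contact force.
- **Other things on the bench:** By eye, the ones I could see had not moved. The arm hid the transfer rod and part of the bottle from the top camera; both looked in place from the side.

**What disagreed:** The side camera put the case about 6 mm off from where the top camera did. I mostly used the top camera. A small correction I made from the side view put the first handle grip about 3.5 mm off, with roughly 20 N sideways, and I corrected it before lifting.

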